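# Open the dust filter housing and take out its cartridge

### The job

Empty the dust filter housing: squeeze the two snap tabs of its sloping clip-on cover together, gently because they crack if squeezed with more than about 50 N, draw the cover straight off and set it down in the aluminium parts tray; then lift the filter cartridge out by its rib and set it down in the tray beside the cover. Both must end lying flat on the tray's floor, tabs and rib up, let go, and set down rather than dropped. Leave the other things standing round as they are.

Things in the scene. Friction and masses are not known exactly. Their poses are not given: they have to be found in the camera images.
- opening (a point): Centre of the 60 (x) x 70 (y) mm opening of the dust filter housing, in the plane of its rim, 73 mm above the stand top. The housing is a grey sheet-metal box, 96 x 96 x 46 mm, fixed on a bracket so that its face slopes 27 degrees; a hose stub comes out of its upper end. x: up the slope along the face; y: across the face, level; z: straight out of the face.
- cover_grip (a point): Midway between the two snap tabs of the clip-on cover, at half their height, 15 mm above the plate's top face; axes as the opening's while the cover is on. The two black upright tabs face each other across y: each 25 mm wide (along x), 5 mm thick, 30 mm high above the plate; 50 mm over their outer faces at rest, 37 mm pressed fully together. 30 mm above a floor on which the cover lies.
- tab_left (a joint): How far the tab on the +y side is pressed in towards the other: 0 at rest, 0.0065 m at its stop. Spring-loaded: about 6 N to start it, 11 N at 4 mm, 15 N at the stop; it springs out when let go. Its hook reaches 3.5 mm under the housing's rim; with both tabs in by over 4 mm the cover draws straight off along z.
- tab_right (a joint): The same for the tab on the -y side.
- cartridge_rib (a point): Centre of the pull rib on the filter cartridge inside the housing, 11 mm below the rim plane (under the cover at first), axes as the opening's. The rib is 40 mm long (x), 9 mm thick (y), 12 mm high, on the cartridge's top, which is 6 mm below this point. The cartridge lifts out along z. When it stands on a floor this point is 30 mm above it.
- tray: Open aluminium parts tray, fixed, 186 (x) x 120 (y) x 14 mm outside, floor and walls 3 mm thick. Origin: centre of its underside; inside it measures 180 x 114 mm, so cover and cartridge fit one behind the other along x, each square to the tray.
- cover: The cover with its tabs, 0.15 to 0.26 kg: a grey plastic plate with vent slots, 94 x 90 x 4 mm, lying on the housing's rim. Two ribs under it reach 11 mm down into the opening with 1.5 mm of play; it stands level on them when set down. Origin: centre of the plate's underside, 19 mm below cover_grip; same axes.
- cartridge: The filter cartridge: black frame with paper pleats, 54 (x) x 56 (y) x 24 mm without the rib, 0.08 to 0.18 kg, with 3 mm of play all round in the guides below the opening. Origin: centre of its underside, 30 mm below cartridge_rib; same axes.
- oil_can: Bystander: oil can with a bent spout, 62 x 77 x 152 mm, origin under its centre.
- paste_tin: Bystander: round tin, 66 mm across, 39 mm high, origin under its centre.
- oilstone: Bystander: oilstone block, 45 x 125 x 24 mm, long side along its y, origin under its centre.
- wrench_13: Bystander: combination wrench lying flat, 28 x 155 x 7 mm, long side along its y, origin under its centre.
- bolt_m12: Bystander: hex bolt lying on its side, 21 x 63 x 19 mm, long side along its y, origin under its centre.

How it is judged:
By the outcome, as a careful person would: the job done as asked, in the order asked, and still so for the second after the job is handed in, with the robot touching nothing.
It also fails if it takes over 51 s, if anything falls off the work surface, if the arm or the gripper's body presses on something with over 40 N, if the wrist force passes 120 N, or if a joint passes its speed limit or range.

### The arm

A 6-joint arm with a two-finger parallel gripper is mounted at the origin on a cart in front of the work surface, level with it; the furniture and walls round the work are solid. World frame = base frame: x ahead of the robot, y to its left, z up, the work surface at z = 0. Lengths are in m, angles in degrees, forces in N, time in s.
With the tool pointing down it reaches from about 0.35 to 0.875 m from the base axis. Payload 4.2 kg.
Tool frame: the origin (TCP) lies between the finger pads; the fingertips stand 14 mm ahead of it and the grasp point (between the pads) lies 5 mm behind it; x points along the fingers, y is the direction in which the jaws open and shut, and the axes are right-handed (so a half turn about x gives the same grasp; the last joint's range is limited). The gripper opens to 87 mm and grips with 3 to 60 N. Pads are 19 mm wide; open, the fingers measure 117 mm over their backs; the gripper's body (75 mm by 190 mm) begins 51 mm behind the grasp point.
Start: joints at [90.619, 22.042, 0.453, 0, -68.411, -14.817], TCP at [0.153, 0.606, 0.237] pointing down, gripper open.
Joint ranges: [-179.83, 179.83], [-69.29, 118.12], [-61.27, 80.66], [-181.25, 117.63], [-171.15, -9.14], [-177.46, 177.46]. Speed limits (degrees/s): [159.86, 159.86, 180, 180, 180, 180].

### API

Orientations are given as a 3x3 rotation matrix whose columns are the frame's x, y, z axes.
In Python, from station import r, imaging, job gives the robot as it stands. The module is installed in compiled form; this text tells all that it offers.
- The arm moves only by the tool apply_moves, never from a script. Its arguments are lists of equal length, an entry for each row: "xyz": the shift along the tool's x, y, z in m, a list of three; "twist": the turn about the tool's x in degrees; "claw": the opening, from 0 (shut) to 1 (fully open). A call has 1 to 12 rows; each row shifts and turns the pose as measured when the row begins, along the tool's axes as they then stand; what a row does not reach is not made up. A row lasts 1/10 s, in which the tool goes at most 50 mm and 8.59 degrees, less where a joint would pass 70% of its speed; a pose out of reach is approached as far as the arm can. A call is refused whole if a number of a shift passes 0.05 or a number of a turn 8.59, either way. A call with a gripper value outside its range is refused whole. The fingers move at their own pace and stop on an object; the grip force is fixed at half the most. Time passes only in rows, so rows that do not move let the fingers close. It gives the time, the measured TCP pose, the force and the opening at its end, in the units of the state.
- r.sense(): the state, without advancing time (a new reading comes with each control period).
- imaging.capture(name): name is "scene" or "top"; returns a dict with "pixels" (420x560x3 uint8, red, green, blue), "mtx" (3x3 intrinsics, pixels), "distortion" ([k1, k2, p1, p2, k3] as OpenCV has them; the pictures are not rectified), "view" (4x4, takes a point from world to camera coordinates). Camera axes: x right, y down, z forward; pixel columns grow to the right and rows downward; lengths in m; the calibration is good to about 2 mm. A picture is of the moment at which its call begins. There is no depth.
- job.finish_job(): hands the job in, once; it reports no verdict.
Trained networks look in a picture, given as the dict that the camera call returned (one of the last four; its "shot" number tells which), for a name from the list of things; names that differ only in an ending like _2 or _b are one class to them, and where a whole thing is asked for, a point or a joint stands for the part that bears it (a point fixed in the world has none). Each returns a list of dicts, best first, with "p" (0 to 1); they miss things now and then, are a little off and sometimes report something else, mostly with a low value. They report only what shows in the picture. A call takes as long as a camera call.
- imaging.regions_of(query, picture): "mask" (420x560 bool, what is visible of it) and "centre" ([column, row] in pixels, amid what is visible of it).
The state is a dict: "time_s": time; "joints": joint angles; "joint_velocities": joint speeds; "effort": joint torques, N m; "tcp_pos": TCP position; "ee_rot": TCP orientation; "wrist_force": force on the tool from outside, world axes, zero at the start; "moment": the same for the moment, N m; "gripper_width": opening from 0.0 (shut) to 1.0 (fully open).
Only numpy, scipy, OpenCV 4.12 (cv2) and the standard library are available. Lean on these libraries where they do the work, as an engineer would, in place of code of your own. Each camera call takes 0.05 s, during which the arm holds its last target.

## Working session

There is one attempt and no reset: what is moved stays moved. The work goes in short steps, Python scripts to look and compute and a tool call to move; the robot and the scene stay as the last step left them, time stands still between calls to the robot, and variables do not carry over. Pictures are saved under pics/ and viewed, and the job is handed in when it is done.

Besides the shell and the picture viewer there is one more tool, called after "Emit:" as name(argument=value, ...) on one line, values as JSON. apply_moves: Moves the arm, as the interface text tells. Its arguments: {"type":"object","properties":{"xyz":{"type":"array","items":{"type":"array","items":{"type":"number"}}},"twist":{"type":"array","items":{"type":"number"}},"claw":{"type":"array","items":{"type":"number"}}},"required":["xyz","twist","claw"]}

```bash
mkdir -p pics; ls; python3 - <<'E'
from station import r, imaging, job
import cv2,numpy as np,json
s=r.sense(); print({k:np.round(v,4).tolist() for k,v in s.items()})
for n in ("scene","top"):
    c=imaging.capture(n)
    cv2.imwrite(f"pics/{n}0.png",c["pixels"][:,:,::-1])
    print(n,c["shot"],c["mtx"],c["distortion"],np.round(c["view"],4))
    for q in ["cover","tray","cartridge","oil_can","cover_grip","tab_left","opening"]:
        try:
            R=imaging.regions_of(q,c); print(q,[(round(d["p"],2),np.round(d["centre"],1).tolist(),int(d["mask"].sum())) for d in R])
        except Exception as e: print(q,e)
E
```

```text
pics
{'time_s': 0.0, 'joints': [90.6163, 22.0909, 0.3796, -0.0286, -68.4136, -14.8168], 'joint_velocities': [-0.0665, -0.0533, 0.0555, -0.0701, 0.0717, 0.1687], 'effort': [-0.0013, -39.0666, 18.7406, 4.22, 0.0109, -0.0002], 'tcp_pos': [0.1532, 0.6053, 0.2355], 'ee_rot': [[-0.0004, -0.2455, -0.9694], [-0.0022, -0.9694, 0.2455], [-1.0, 0.0022, -0.0001]], 'wrist_force': [0.641, 0.081, 0.4647], 'moment': [-0.0028, 0.0007, -0.0215], 'gripper_width': 0.9991}
scene 1 [[396.47645915   0.         275.78069623]
 [  0.         396.47645915 211.84152472]
 [  0.           0.           1.        ]] [-0.08831454  0.          0.          0.          0.        ] [[ 0.4988 -0.8667  0.0114 -0.3356]
 [-0.6606 -0.3887 -0.6423  0.3835]
 [ 0.5611  0.3128 -0.7664  0.6438]
 [ 0.      0.      0.      1.    ]]
cover [(0.64, [218.3, 190.5], 980)]
tray [(0.9, [287.4, 244.5], 3587), (0.66, [220.3, 173.8], 136)]
cartridge []
oil_can [(0.63, [183.0, 188.0], 809)]
cover_grip [(0.72, [223.8, 187.6], 987)]
tab_left [(0.37, [215.0, 191.6], 122)]
opening [(0.26, [307.8, 311.8], 1519)]
top 2 [[476.75927837   0.         281.44867248]
 [  0.         476.75927837 203.16474331]
 [  0.           0.           1.        ]] [-0.1043503  0.         0.         0.         0.       ] [[-0.0226 -0.9997 -0.0118 -0.0645]
 [-0.9959  0.0236 -0.0869  0.5219]
 [ 0.0872  0.0098 -0.9961  0.9763]
 [ 0.      0.      0.      1.    ]]
cover [(0.92, [209.2, 189.4], 1824)]
tray [(0.83, [300.7, 198.2], 5020)]
cartridge [(0.64, [353.4, 257.4], 1309)]
oil_can [(0.98, [159.1, 204.1], 830)]
cover_grip [(0.73, [208.1, 190.8], 1732), (0.53, [207.4, 202.4], 97), (0.32, [356.7, 259.7], 1357)]
tab_left [(0.64, [200.8, 179.5], 81)]
opening [(0.82, [233.0, 188.4], 1374)]
```

View pics/scene0.png

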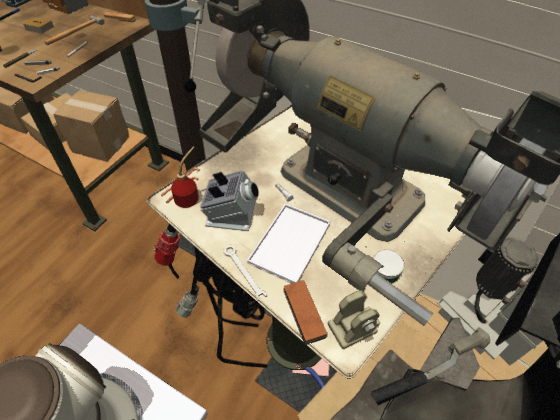

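View pics/top0.png

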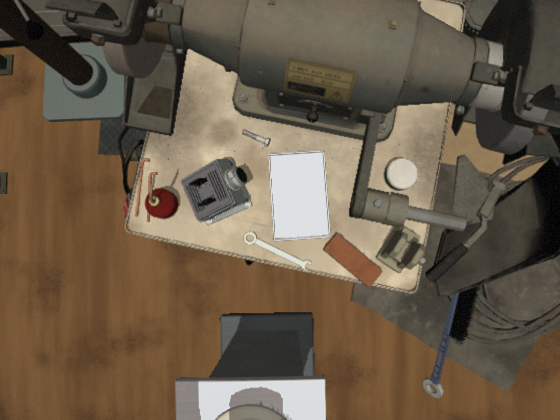

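```bash
python3 - <<'E'
import cv2
a=cv2.imread('pics/top0.png')[140:270,130:290]; cv2.imwrite('pics/top0z.png',cv2.resize(a,None,fx=4.5,fy=4.5,interpolation=cv2.INTER_CUBIC))
a=cv2.imread('pics/scene0.png')[130:260,130:290]; cv2.imwrite('pics/scene0z.png',cv2.resize(a,None,fx=4.5,fy=4.5,interpolation=cv2.INTER_CUBIC))
E
```

```text
(no output)
```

View pics/top0z.png

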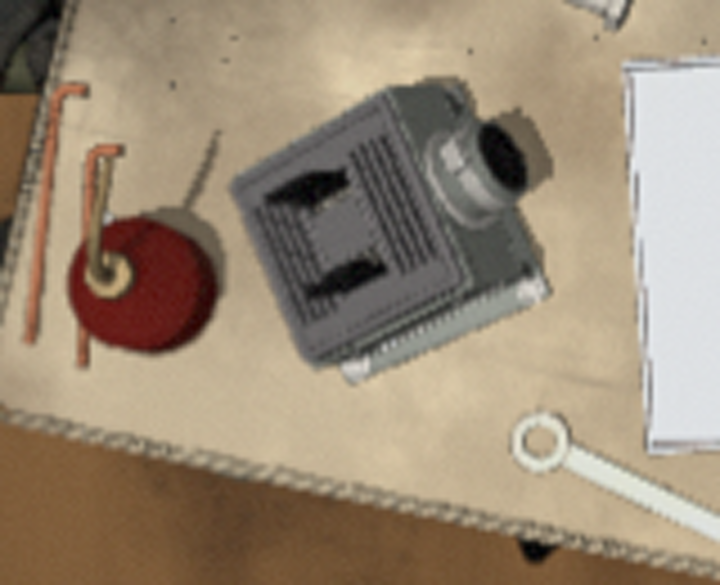

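View pics/scene0z.png

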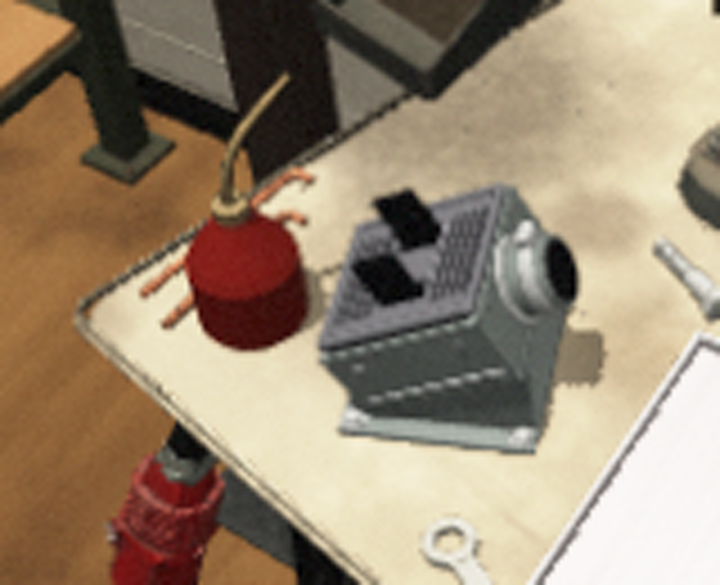

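The scene shows the housing at about (228,195), with its two black tabs and the hose stub on the right. The oil can stands to its left at (183,188) and the tray is at (287,244). In the top view the cover plate is around (208,190) and the tray around (300,198). The tool can only stay pointing down, so I'll grip the tabs vertically and level the cover by pivoting it in the grip. Next I'll fit the poses.

```bash
cat > h.py <<'E'
import numpy as np,cv2
from scipy.optimize import least_squares
from station import r,imaging,job
def proj(c,P):
    P=np.atleast_2d(P).astype(float); V=np.array(c["view"])
    rv,_=cv2.Rodrigues(V[:3,:3])
    return cv2.projectPoints(P,rv,V[:3,3],np.array(c["mtx"]),np.array(c["distortion"]))[0][:,0]
def ray(c,px,z):
    u=cv2.undistortPoints(np.array([[px]],float),np.array(c["mtx"]),np.array(c["distortion"]))[0,0]
    V=np.array(c["view"]);R=V[:3,:3];o=-R.T@V[:3,3];d=R.T@np.array([u[0],u[1],1]);return o+d*(z-o[2])/d[2]
T=np.deg2rad(27)
def face(yaw): # columns ux,uy,n ; yaw=heading of uphill
    h=np.array([np.cos(yaw),np.sin(yaw),0]);z=np.array([0,0,1.])
    ux=np.cos(T)*h+np.sin(T)*z;n=np.cos(T)*z-np.sin(T)*h
    return np.c_[ux,np.cross(n,ux),n]
def rz(a): return np.array([[np.cos(a),-np.sin(a),0],[np.sin(a),np.cos(a),0],[0,0,1]])
E
cat > fit0.py <<'E'
from h import *
cs={n:imaging.capture(n) for n in("scene","top")}
cor=np.array([[-47,45,4],[47,45,4],[47,-45,4],[-47,-45,4]])/1000
px={"top":np.array([[232,187],[392,88],[470,290],[310,365]])/4.5+[130,140],
"scene":np.array([[365,222],[505,185],[478,315],[322,348]])/4.5+[130,130]}
def f(p,names=("scene","top")):
    P=np.array([p[0],p[1],.073])+cor@face(p[2]).T
    return np.concatenate([(proj(cs[n],P)-px[n]).ravel() for n in names])
for names in (("top",),("scene",),("scene","top")):
    x0=[*ray(cs["top"],[209,190],.073)[:2],-1.1]
    s=least_squares(f,x0,args=(names,));print(names,np.round(s.x,4),np.rad2deg(s.x[2]),np.round(s.fun,1))
c=cs["top"]
for n,c in cs.items():
    m=imaging.regions_of("tray",c)[0]["mask"].astype(np.uint8)
    cn=max(cv2.findContours(m,0,2)[0],key=len)
    pts=np.array([ray(c,p,.012)[:2] for p in cn[:,0].astype(float)],np.float32)
    print(n,"tray",cv2.minAreaRect(pts))
    for q in ["oil_can","paste_tin","oilstone","wrench_13","bolt_m12"]:
        R=imaging.regions_of(q,c)
        if R: print(q,R[0]["p"],np.round(R[0]["centre"]),ray(c,R[0]["centre"],.02)[:2])
P=np.array([s.x[0],s.x[1],.073]);F=face(s.x[2]);np.save("open.npy",np.r_[P,s.x[2]])
tabs=np.array([[a,b,h] for b in(25,20,-20,-25) for a in(-12.5,12.5) for h in(4,34)])/1000
for n,c in cs.items():
    im=cv2.resize(c["pixels"][:,:,::-1],None,fx=4,fy=4,interpolation=cv2.INTER_CUBIC)
    q=proj(c,P+cor@F.T)*4+1.5; cv2.polylines(im,[q.astype(int)],True,(0,255,0),1)
    for a in proj(c,P+tabs@F.T)*4+1.5: cv2.circle(im,tuple(map(int,a)),3,(0,0,255),-1)
    u,v=(600,480) if n=="top" else (640,560)
    cv2.imwrite(f"pics/{n}_fit.png",im[v:v+560,u:u+700])
E
python3 fit0.py
```

```text
('top',) [ 0.5425  0.068  -1.1887] -68.10668842864435 [ 0.7 -0.6 -0.4  1.6 -0.1 -1.2 -0.1  0.2]
('scene',) [ 0.5455  0.0674 -1.1853] -67.91029348762336 [-0.5  0.6  1.4 -0.3 -0.4 -0.7 -0.4  0.4]
('scene', 'top') [ 0.5436  0.0676 -1.1874] -68.03192119714878 [-1.   1.   0.9  0.2 -1.  -0.1 -1.   0.9  0.9 -1.1 -0.2  1.1  0.1 -1.8
  0.1 -0.3]
scene tray ((0.5365262627601624, -0.11440522968769073), (0.19504153728485107, 0.1231924444437027), 2.436890125274658)
oil_can 0.63 [184. 188.] [0.54004113 0.19117427]
paste_tin 0.88 [389. 267.] [ 0.57855492 -0.33500634]
oilstone 0.93 [302. 313.] [ 0.38961905 -0.22305812]
wrench_13 0.67 [242. 269.] [ 0.41466122 -0.06441631]
top tray ((0.5371760129928589, -0.11327515542507172), (0.1888626217842102, 0.12378653138875961), 2.9298880100250244)
oil_can 0.73 [258. 136.] [ 0.66537495 -0.03042454]
paste_tin 0.67 [400. 173.] [ 0.57786695 -0.32938692]
oilstone 0.76 [355. 257.] [ 0.40392834 -0.22672085]
wrench_13 0.67 [275. 250.] [ 0.42307192 -0.0610675 ]
bolt_m12 0.6 [261. 140.] [ 0.65653508 -0.03581763]
```

View pics/top_fit.png

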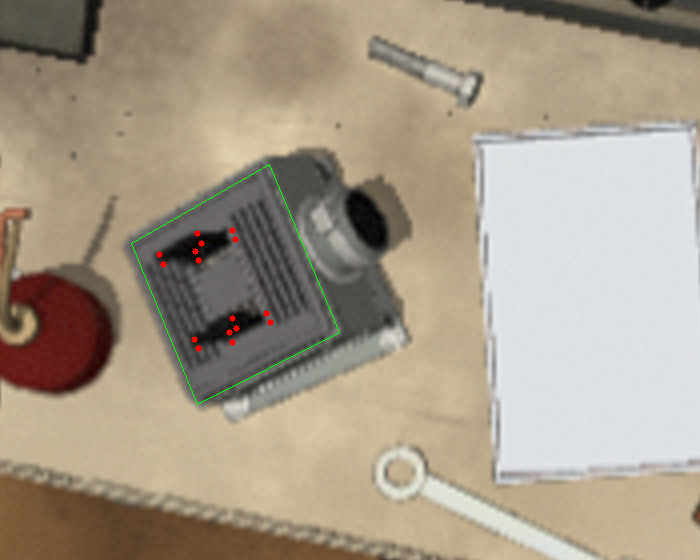

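View pics/scene_fit.png

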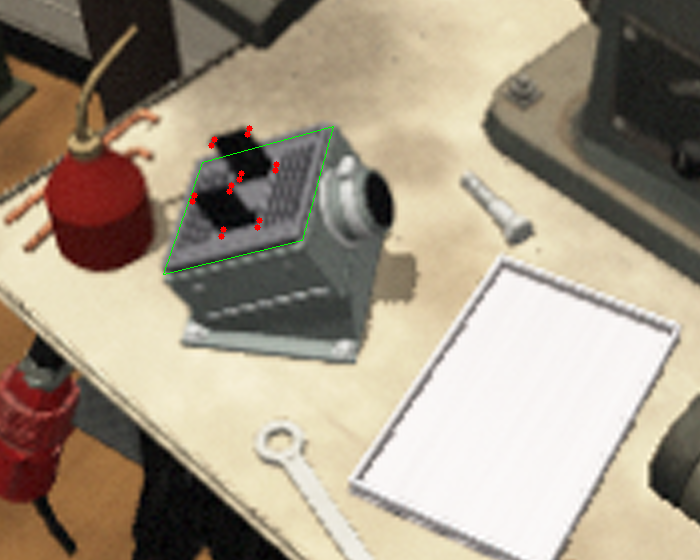

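```bash
cat > tri.py <<'E'
from h import *
cs={n:imaging.capture(n) for n in("scene","top")}
def tri(a,b):
    f=lambda X:np.concatenate([proj(cs["scene"],X)[0]-a,proj(cs["top"],X)[0]-b])
    s=least_squares(f,[.6,-.1,.1]);return np.round(s.x,3),np.round(s.fun,1)
for n,a,b in [("label TL",(326,77),(291,60)),("label BR",(360,130),(352,97)),("knob",(335,180),(313,117)),("sleeve knob",(362,267),(376,200)),("bar end",(430,318),(463,220)),("spout tip",(191,149),(152,176)),("arm corner",(333,245),(356,212)),("hose hole",(253,191),(243,174))]:
    print(n,tri(a,b))
o=np.load("open.npy");F=face(o[3]);print("grip",o[:3]+.019*F[:,2],"rib",o[:3]-.011*F[:,2],"uphill",np.rad2deg(o[3]),"\n",F)
for n,c in cs.items():
    im=cv2.resize(c["pixels"][:,:,::-1],None,fx=5,fy=5,interpolation=cv2.INTER_CUBIC)
    u,v=(265*5,145*5) if n=="top" else (240*5,200*5)
    a=0.047 # overlay tray guess
    R=rz(np.deg2rad(2.7))
    q=np.array([[.093,.06,.014],[.093,-.06,.014],[-.093,-.06,.014],[-.093,.06,.014]])@R.T+[.5368,-.1138,0]
    cv2.polylines(im,[(proj(c,q)*5+2).astype(int)],True,(0,0,255),1)
    cv2.imwrite(f"pics/{n}_tray.png",im[v:v+510,u:u+500])
E
python3 tri.py
```

```text
label TL (array([ 0.705, -0.095,  0.334]), array([ 3.1, -0.3, -2.1,  1.2]))
label BR (array([ 0.665, -0.192,  0.273]), array([ 3.1, -0.3, -2.3,  1.3]))
knob (array([ 0.685, -0.146,  0.094]), array([-1.3,  0.1,  1. , -0.6]))
sleeve knob (array([ 0.524, -0.279,  0.048]), array([-4.7,  0.4,  4.1, -2.3]))
bar end (array([ 0.474, -0.441,  0.072]), array([-0.3,  0. ,  0.3, -0.1]))
spout tip (array([0.567, 0.165, 0.14 ]), array([ 0.4, -0. , -0.2,  0.2]))
arm corner (array([ 0.494, -0.222,  0.124]), array([-2.7,  0.2,  2.3, -1.4]))
hose hole (array([ 0.574, -0.   ,  0.081]), array([ 1.5, -0.1, -1.1,  0.8]))
grip [0.54037122 0.07558015 0.08992912] rib [0.54546622 0.06294933 0.06319893] uphill -68.03192119714878 
 [[ 0.33331661  0.92739242 -0.16983329]
 [-0.82631269  0.37408997  0.42102735]
 [ 0.4539905   0.          0.89100652]]
```

View pics/top_tray.png

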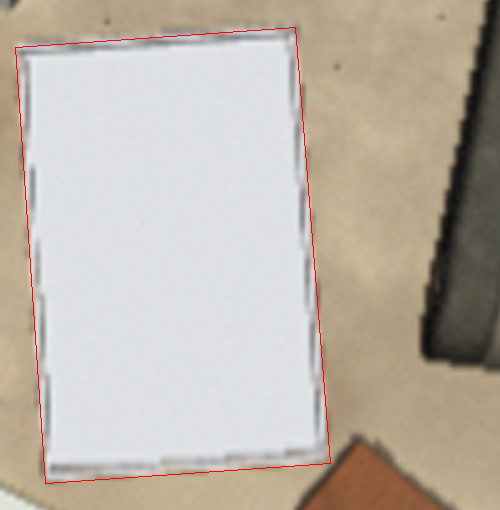

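View pics/scene_tray.png

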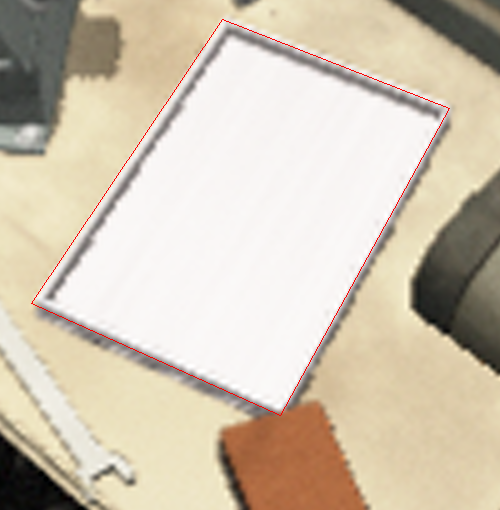

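The tray overlay matches its rim in both pictures: centre (0.537, -0.114), yaw 2.7°. I'll turn the tool first.

Emit:
apply_moves(xyz=[[0, 0, 0], [0, 0, 0], [0, 0, 0], [0, 0, 0], [0, 0, 0], [0, 0, 0], [0, 0, 0], [0, 0, 0]], twist=[8.5, 8.5, 8.5, 8.5, 8.5, 8.5, 2.8, 0], claw=[1, 1, 1, 1, 1, 1, 1, 1])

```text
time_s: 2.4
tcp_pos: [0.1533, 0.6059, 0.2365]
ee_rot: [[0.0, -0.934, -0.358], [0.0, -0.358, 0.934], [-1.0, -0.0, 0.0]]
wrist_force: [0.4, -1.2, 0.4]
gripper_width: 0.999
```

```bash
cat > go.py <<'E'
import sys
from h import *
# go.py x y z uphill_heading_deg -> tool-frame delta mm (tool y = -uy, i.e. heading uphill-90 )
s=r.sense();R=np.array(s["ee_rot"]);p=np.array(s["tcp_pos"])
t=np.array(list(map(float,sys.argv[1:4])));hd=float(sys.argv[4])
h=np.rad2deg(np.arctan2(R[1,1],R[0,1]))
print("t",s["time_s"],"tcp",np.round(p,4),"tooly",round(h,2),"tilt",np.round(R[2],3),"F",np.round(s["wrist_force"],1),"w",round(s["gripper_width"]*87,1),"j",np.round(s["joints"],0))
print("delta mm",np.round(R.T@(t-p)*1000,1),"twist",round(-((hd-90-h+180)%360-180),2))
a=np.deg2rad(hd);u=np.array([np.cos(a),np.sin(a),0]);print("tool dir of uphill",np.round(R.T@u,3))
E
python3 go.py .540 .0756 .237 -68
```

```text
t 2.4 tcp [0.1533 0.6059 0.2365] tooly -159.05 tilt [-1. -0.  0.] F [ 0.4 -1.2  0.4] w 86.9 j [ 91.  22.   0.   0. -68. -70.]
delta mm [-5.000e-01 -1.715e+02 -6.336e+02] twist -1.05
tool dir of uphill [-0.    -0.018 -1.   ]
```

Emit:
apply_moves(xyz=[[0, -0.0115, -0.042], [0, -0.0115, -0.042], [0, -0.0115, -0.042], [0, -0.0115, -0.042], [0, -0.0115, -0.042], [0, -0.0115, -0.042], [0, -0.0115, -0.042], [0, -0.0115, -0.042], [0, -0.0115, -0.042], [0, -0.0115, -0.042], [0, -0.0115, -0.042], [0, -0.0115, -0.042]], twist=[-1, 0, 0, 0, 0, 0, 0, 0, 0, 0, 0, 0], claw=[1, 1, 1, 1, 1, 1, 1, 1, 1, 1, 1, 1])

```text
time_s: 3.6
tcp_pos: [0.4825, 0.1827, 0.2378]
ee_rot: [[0.006, -0.916, -0.402], [0.006, -0.402, 0.916], [-1.0, -0.007, 0.003]]
wrist_force: [0.4, 1.6, 0.2]
gripper_width: 0.997
```

```bash
python3 go.py .540 .0756 .237 -68
```

```text
t 3.6 tcp [0.4825 0.1827 0.2378] tooly -156.3 tilt [-1.    -0.007  0.003] F [0.4 1.6 0.2] w 86.8 j [ 39.  11. -15.  -0. -64. -15.]
delta mm [   0.5   -9.6 -121.2] twist 1.7
tool dir of uphill [-0.003  0.03  -1.   ]
```

Emit:
apply_moves(xyz=[[0, -0.003, -0.04], [0, -0.003, -0.04], [0, -0.003, -0.038], [0, 0, 0], [0, 0, 0]], twist=[1.7, 0, 0, 0, 0], claw=[1, 1, 1, 1, 1])

```text
time_s: 4.1
tcp_pos: [0.5408, 0.0681, 0.2377]
ee_rot: [[0.008, -0.928, -0.373], [0.006, -0.372, 0.928], [-1.0, -0.009, 0.003]]
wrist_force: [-0.2, -0.3, 0.1]
gripper_width: 1.001
```

```bash
python3 go.py .540 .0756 .155 -68; python3 - <<'E'
from h import *
o=np.load("open.npy");F=face(o[3]);s=r.sense();p=s["tcp_pos"];R=np.array(s["ee_rot"])
for n in("scene","top"):
    c=imaging.capture(n)
    im=cv2.resize(c["pixels"][:,:,::-1],None,fx=4,fy=4,interpolation=cv2.INTER_CUBIC)
    for y,x in((.0435,.014),(-.0435,.014),(0,0)):
        q=proj(c,p+R@[x,y,0])[0]*4+1.5; cv2.circle(im,tuple(map(int,q)),3,(0,0,255),-1)
    u,v=(600,480) if n=="top" else (640,480)
    cv2.imwrite(f"pics/{n}_a.png",im[v:v+560,u:u+700])
E
```

```text
t 4.1 tcp [0.5408 0.0681 0.2377] tooly -158.13 tilt [-1.    -0.009  0.003] F [-0.2 -0.3  0.1] w 87.1 j [ 24.  14. -11.  -0. -64.  -2.]
delta mm [82.8 -1.3  7. ] twist -0.13
tool dir of uphill [-0.003 -0.002 -1.   ]
```

View pics/scene_a.png

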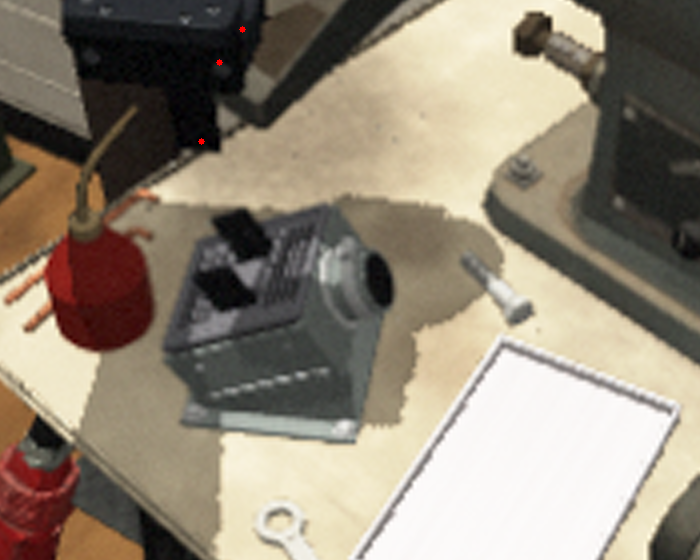

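View pics/top_a.png

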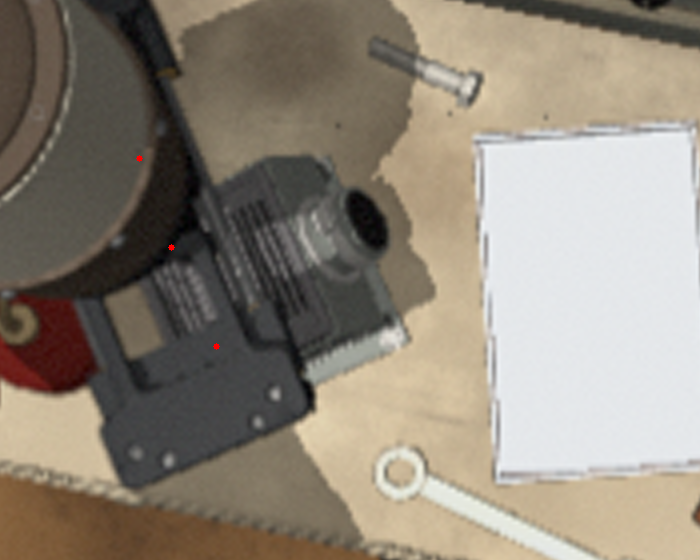

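The gripper hangs above the housing, and its long body lies along the jaw axis. The fingertip markers at scene (202,141) sit on the visible fingertip. Descending.

Emit:
apply_moves(xyz=[[0.04, -0.001, 0.007], [0.04, 0, 0], [0.002, 0, 0], [0, 0, 0]], twist=[0, 0, 0, 0], claw=[1, 1, 1, 1])

```text
time_s: 4.6
tcp_pos: [0.5403, 0.0816, 0.1575]
ee_rot: [[0.015, -0.924, -0.383], [0.008, -0.383, 0.924], [-1.0, -0.017, 0.002]]
wrist_force: [-0.0, 0.2, 1.4]
gripper_width: 1.001
```

```bash
python3 go.py .540 .0756 .096 -68; python3 - <<'E'
from h import *
s=r.sense();p=s["tcp_pos"];R=np.array(s["ee_rot"])
for n in("scene","top"):
    c=imaging.capture(n)
    im=cv2.resize(c["pixels"][:,:,::-1],None,fx=5,fy=5,interpolation=cv2.INTER_CUBIC)
    for y,x in((.0435,.014),(-.0435,.014),(0,0)):
        q=proj(c,p+R@[x,y,0])[0]*5+2; cv2.circle(im,tuple(map(int,q)),3,(0,0,255),-1)
    u,v=(700,600) if n=="top" else (800,650)
    cv2.imwrite(f"pics/{n}_b.png",im[v:v+560,u:u+700])
E
```

```text
t 4.6 tcp [0.5403 0.0816 0.1575] tooly -157.5 tilt [-1.    -0.017  0.002] F [-0.   0.2  1.4] w 87.1 j [ 26.  18. -18.  -0. -53.  -3.]
delta mm [61.4  3.6 -5.5] twist 0.5
tool dir of uphill [-0.002  0.009 -1.   ]
```

View pics/scene_b.png

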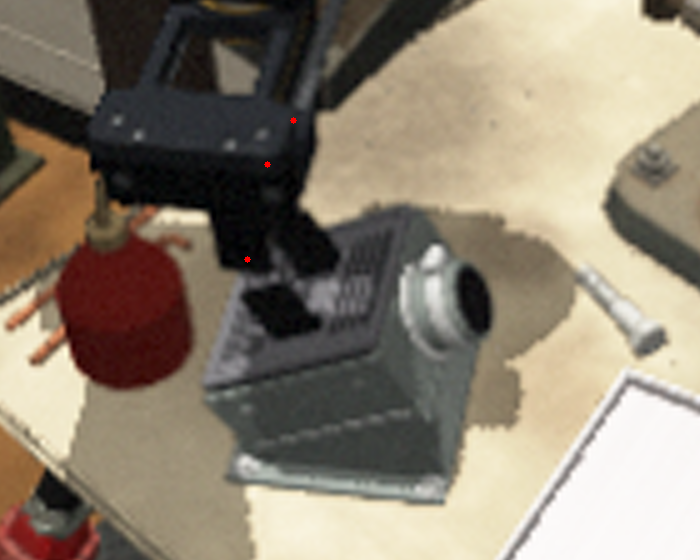

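Emit:
apply_moves(xyz=[[0.012, 0.004, -0.006], [0.012, 0, 0], [0.012, 0, 0], [0.008, 0, 0], [0, 0, 0]], twist=[0.5, 0, 0, 0, 0], claw=[1, 1, 1, 1, 1])

```text
time_s: 5.2
tcp_pos: [0.5419, 0.0751, 0.1146]
ee_rot: [[0.023, -0.927, -0.373], [0.012, -0.373, 0.928], [-1.0, -0.026, 0.002]]
wrist_force: [-0.2, 0.7, 0.1]
gripper_width: 1.003
```

```bash
python3 go.py .540 .0756 .096 -68
```

```text
t 5.2 tcp [0.5419 0.0751 0.1146] tooly -158.07 tilt [-1.    -0.026  0.002] F [-0.2  0.7  0.1] w 87.2 j [ 25.  21. -21.  -0. -47.  -3.]
delta mm [18.5  2.1  1.2] twist -0.07
tool dir of uphill [-0.002 -0.001 -1.   ]
```

Emit:
apply_moves(xyz=[[0.008, 0.002, 0.001], [0.006, 0, 0], [0.003, 0, 0], [0, 0, 0]], twist=[0, 0, 0, 0], claw=[1, 1, 1, 1])

```text
time_s: 5.6
tcp_pos: [0.5401, 0.0754, 0.0958]
ee_rot: [[0.023, -0.927, -0.373], [0.012, -0.373, 0.928], [-1.0, -0.026, 0.002]]
wrist_force: [0.6, -0.3, -0.7]
gripper_width: 0.998
```

```bash
python3 go.py .540 .0756 .096 -68;  python3 - <<'E'
from h import *
s=r.sense();p=s["tcp_pos"];R=np.array(s["ee_rot"])
for n in("scene","top"):
    c=imaging.capture(n)
    im=cv2.resize(c["pixels"][:,:,::-1],None,fx=5,fy=5,interpolation=cv2.INTER_CUBIC)
    u,v=(700,600) if n=="top" else (800,650)
    cv2.imwrite(f"pics/{n}_c.png",im[v:v+560,u:u+700])
E
```

```text
t 5.6 tcp [0.5401 0.0754 0.0958] tooly -158.07 tilt [-1.    -0.026  0.002] F [ 0.6 -0.3 -0.7] w 86.9 j [ 25.  22. -22.  -0. -44.  -3.]
delta mm [-0.2  0.1  0.2] twist -0.07
tool dir of uphill [-0.002 -0.001 -1.   ]
```

View pics/scene_c.png

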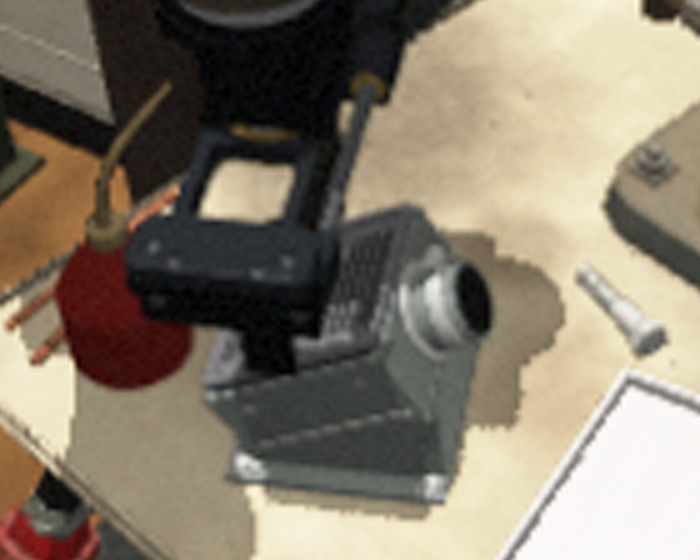

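The near finger stands over the plate beside the near tab at about (265,350), and there's no contact force. Closing.

Emit:
apply_moves(xyz=[[0, 0, 0], [0, 0, 0], [0, 0, 0], [0, 0, 0], [0, 0, 0], [0, 0, 0], [0, 0, 0], [0, 0, 0]], twist=[0, 0, 0, 0, 0, 0, 0, 0], claw=[0.7, 0.6, 0.5, 0.4, 0.4, 0.4, 0.4, 0.4])

```text
time_s: 6.5
tcp_pos: [0.5414, 0.076, 0.0978]
ee_rot: [[0.027, -0.927, -0.374], [0.013, -0.373, 0.928], [-1.0, -0.03, 0.002]]
wrist_force: [-0.2, 0.3, -0.3]
gripper_width: 0.426
```

```bash
python3 go.py .540 .0756 .096 -68
```

```text
t 6.5 tcp [0.5414 0.076  0.0978] tooly -158.06 tilt [-1.    -0.03   0.002] F [-0.2  0.3 -0.3] w 37.0 j [ 25.  22. -22.  -0. -44.  -3.]
delta mm [1.7 1.5 0.1] twist -0.06
tool dir of uphill [-0.002 -0.001 -1.   ]
```

The opening is 37.0 mm, so both tabs are fully in. Drawing off along the face normal.

Emit:
apply_moves(xyz=[[-0.0036, 0, 0.0018], [-0.0045, 0, 0.0023], [-0.0045, 0, 0.0023], [-0.0045, 0, 0.0023]], twist=[0, 0, 0, 0], claw=[0.4, 0.4, 0.4, 0.4])

```text
time_s: 6.9
tcp_pos: [0.5361, 0.0838, 0.1145]
ee_rot: [[0.023, -0.928, -0.373], [0.012, -0.373, 0.928], [-1.0, -0.026, 0.003]]
wrist_force: [-0.5, 0.0, -1.3]
gripper_width: 0.417
```

```bash
python3 go.py .540 .0756 .096 -68;  python3 - <<'E'
from h import *
for n in("scene",):
    c=imaging.capture(n)
    im=cv2.resize(c["pixels"][:,:,::-1],None,fx=5,fy=5,interpolation=cv2.INTER_CUBIC)
    u,v=(700,600) if n=="top" else (800,650)
    cv2.imwrite(f"pics/{n}_d.png",im[v:v+560,u:u+700])
E
```

```text
t 6.9 tcp [0.5361 0.0838 0.1145] tooly -158.12 tilt [-1.    -0.026  0.003] F [-0.5  0.  -1.3] w 36.3 j [ 26.  21. -22.  -0. -46.  -4.]
delta mm [18.5 -0.  -9.1] twist -0.12
tool dir of uphill [-0.003 -0.002 -1.   ]
```

View pics/scene_d.png

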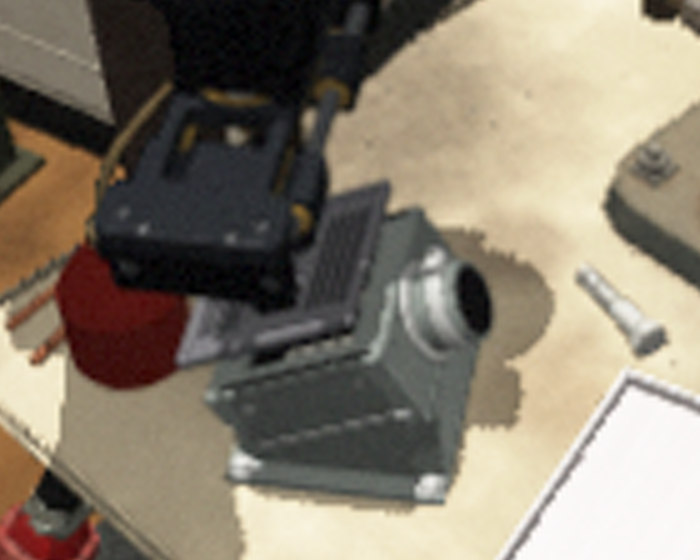

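The cover came off cleanly: the plate is now above the box, with about 1 N at the wrist. I'll keep drawing, then lift.

Emit:
apply_moves(xyz=[[-0.006, 0, 0.003], [-0.006, 0, 0.003], [-0.01, 0, 0.003], [-0.02, 0, 0], [-0.025, 0, 0], [-0.025, 0, 0], [-0.01, 0, 0], [0, 0, 0]], twist=[0, 0, 0, 0, 0, 0, 0, 0], claw=[0.4, 0.4, 0.4, 0.4, 0.4, 0.4, 0.4, 0.4])

```text
time_s: 7.75
tcp_pos: [0.5293, 0.0929, 0.2249]
ee_rot: [[0.026, -0.927, -0.374], [0.013, -0.374, 0.927], [-1.0, -0.029, 0.003]]
wrist_force: [0.6, 0.3, -3.1]
gripper_width: 0.419
```

Emit:
apply_moves(xyz=[[0, 0, 0], [0, 0, 0], [0, 0, 0], [0, 0, 0], [0, 0, 0], [0, 0, 0], [0, 0, 0], [0, 0, 0], [0, 0, 0], [0, 0, 0], [0, 0, 0]], twist=[-4, -7, -7, -8, -8, -8, -8, -8, -7, -4, 0], claw=[0.4, 0.4, 0.4, 0.4, 0.4, 0.4, 0.4, 0.4, 0.4, 0.4, 0.4])

```text
time_s: 8.85
tcp_pos: [0.521, 0.0913, 0.2103]
ee_rot: [[-0.0, 0.064, -0.998], [0.007, -0.998, -0.064], [-1.0, -0.007, -0.0]]
wrist_force: [-1.1, -0.5, -2.1]
gripper_width: 0.417
```

```bash
python3 go.py .553 -.109 .2 2.7
```

```text
t 8.85 tcp [0.521  0.0913 0.2103] tooly -86.35 tilt [-1.    -0.007 -0.   ] F [-1.1 -0.5 -2.1] w 36.3 j [ 27.  14. -15.  -0. -61.  67.]
delta mm [  8.9 202.  -19.2] twist 0.95
tool dir of uphill [ 0.     0.017 -1.   ]
```

Emit:
apply_moves(xyz=[[-0.001, 0.02, -0.004], [-0.001, 0.03, -0.004], [-0.001, 0.035, -0.004], [-0.001, 0.035, -0.003], [-0.001, 0.035, -0.002], [0, 0.03, 0], [0, 0.012, 0], [0, 0, 0]], twist=[1, 0, 0, 0, 0, 0, 0, 0], claw=[0.4, 0.4, 0.4, 0.4, 0.4, 0.4, 0.4, 0.4])

```text
time_s: 9.65
tcp_pos: [0.5442, -0.1106, 0.2062]
ee_rot: [[-0.013, 0.034, -0.999], [0.006, -0.999, -0.034], [-1.0, -0.007, 0.013]]
wrist_force: [0.4, -0.1, -2.1]
gripper_width: 0.417
```

```bash
cat > shot.py <<'E'
import sys
from h import *
tag=sys.argv[1]
box={"top":(220,130),"scene":(210,140)}
for n in sys.argv[2:]:
    c=imaging.capture(n)
    u,v=box[n]
    im=c["pixels"][v:v+140,u:u+175,::-1]
    cv2.imwrite(f"pics/{n}_{tag}.png",cv2.resize(im,None,fx=4,fy=4,interpolation=cv2.INTER_CUBIC))
E
python3 go.py .553 -.109 .1 2.7; python3 shot.py e scene top
```

```text
t 9.65 tcp [ 0.5442 -0.1106  0.2062] tooly -88.06 tilt [-1.    -0.007  0.013] F [ 0.4 -0.1 -2.1] w 36.3 j [  5.  17. -11.  -0. -62.  87.]
delta mm [106.1  -0.6 -10.2] twist -0.76
tool dir of uphill [-0.013 -0.013 -1.   ]
```

View pics/scene_e.png

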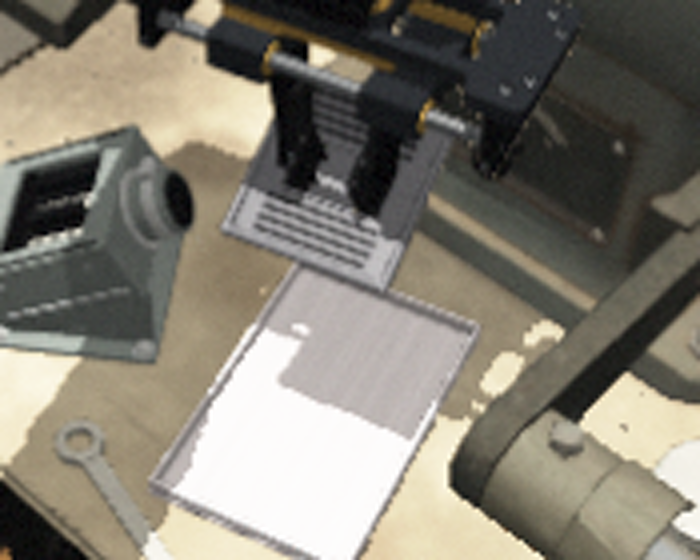

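View pics/top_e.png

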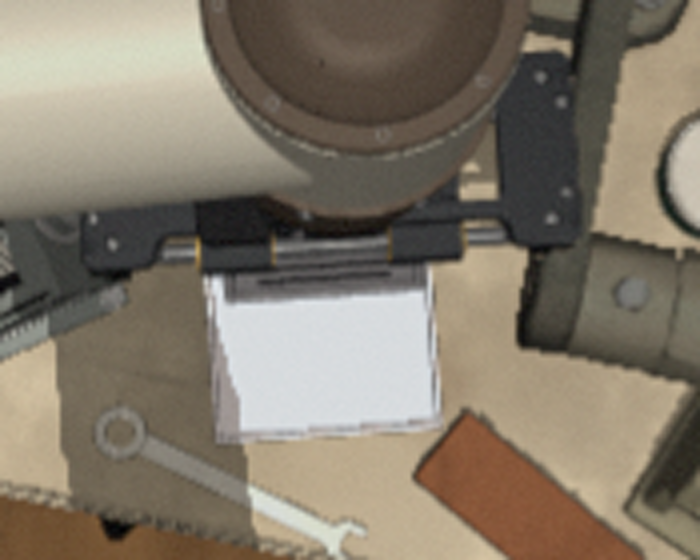

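```bash
python3 - <<'E'
exec(open('tri.py').read().split('for n,a,b')[0])
print(tri((322.5,257.5),(351,213)), tri((352,246),(377,203)))
for z in(.05,.1,.13):print(z,ray(cs["top"],(350,205),z),ray(cs["top"],(358,165),z))
E
```

```text
(array([ 0.492, -0.213,  0.077]), array([ 0.7, -0.1, -0.6,  0.4])) (array([ 0.508, -0.258,  0.13 ]), array([-0.9,  0.1,  0.8, -0.4]))
0.05 [ 0.51082576 -0.2163047   0.05      ] [ 0.59281907 -0.2357718   0.05      ]
0.1 [ 0.50681435 -0.20958278  0.1       ] [ 0.58456859 -0.22804343  0.1       ]
0.13 [ 0.5044075  -0.20554963  0.13      ] [ 0.5796183  -0.22340641  0.13      ]
```

Emit:
apply_moves(xyz=[[0.015, -0.004, -0.01], [0.02, 0, 0], [0.02, 0, 0], [0.02, 0, 0], [0.02, 0, 0], [0.015, 0, 0], [0.008, 0, 0], [0, 0, 0]], twist=[-0.8, 0, 0, 0, 0, 0, 0, 0], claw=[0.4, 0.4, 0.4, 0.4, 0.4, 0.4, 0.4, 0.4])

```text
time_s: 10.65
tcp_pos: [0.5577, -0.0929, 0.079]
ee_rot: [[-0.01, 0.068, -0.998], [0.008, -0.998, -0.068], [-1.0, -0.008, 0.01]]
wrist_force: [-0.5, 0.5, -0.5]
gripper_width: 0.417
```

```bash
python3 go.py .553 -.1058 .06 2.7; python3 shot.py f scene
```

```text
t 10.65 tcp [ 0.5577 -0.0929  0.079 ] tooly -86.12 tilt [-1.    -0.008  0.01 ] F [-0.5  0.5 -0.5] w 36.3 j [  7.  26. -19.  -1. -46.  88.]
delta mm [18.9 12.7  5.4] twist 1.18
tool dir of uphill [-0.01   0.021 -1.   ]
```

View pics/scene_f.png

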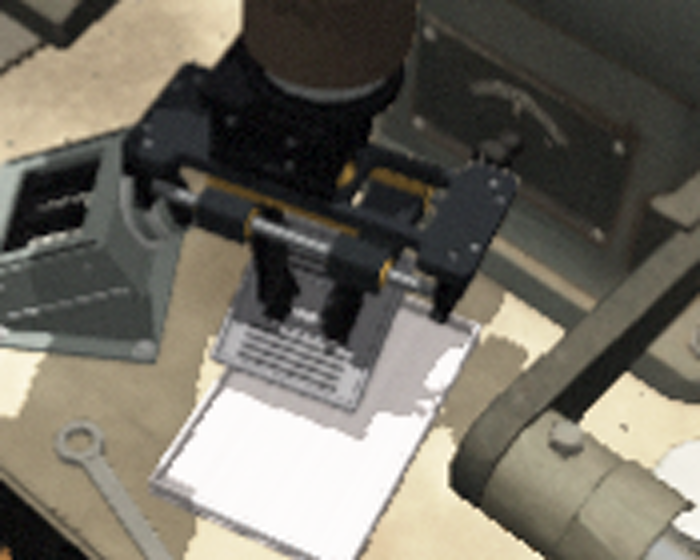

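It drifted about 13 mm in y with no contact force. I'll correct that before going lower.

Emit:
apply_moves(xyz=[[0, 0.006, 0.002], [0, 0.006, 0.002], [0, 0, 0]], twist=[0.6, 0.6, 0], claw=[0.4, 0.4, 0.4])

```text
time_s: 11.0
tcp_pos: [0.5565, -0.1056, 0.0816]
ee_rot: [[-0.005, 0.047, -0.999], [0.008, -0.999, -0.047], [-1.0, -0.008, 0.004]]
wrist_force: [0.5, -1.3, -2.0]
gripper_width: 0.414
```

```bash
python3 go.py .553 -.1058 .06 2.7
```

```text
t 11.0 tcp [ 0.5565 -0.1056  0.0816] tooly -87.32 tilt [-1.    -0.008  0.004] F [ 0.5 -1.3 -2. ] w 36.0 j [  5.  26. -19.  -1. -46.  88.]
delta mm [21.6  0.2  3.4] twist -0.02
tool dir of uphill [-0.004 -0.    -1.   ]
```

Emit:
apply_moves(xyz=[[0.006, 0, 0.002], [0.006, 0, 0.001], [0.006, 0, 0], [0.004, 0, 0]], twist=[0, 0, 0, 0], claw=[0.4, 0.4, 0.4, 0.4])

```text
time_s: 11.4
tcp_pos: [0.554, -0.1062, 0.0599]
ee_rot: [[-0.0, 0.045, -0.999], [0.008, -0.999, -0.045], [-1.0, -0.008, -0.0]]
wrist_force: [0.0, -0.1, -2.0]
gripper_width: 0.417
```

```bash
python3 go.py .553 -.1058 .05 2.7; python3 shot.py g scene top
```

```text
t 11.4 tcp [ 0.554  -0.1062  0.0599] tooly -87.4 tilt [-1.    -0.008 -0.   ] F [ 0.  -0.1 -2. ] w 36.2 j [  5.  27. -20.  -1. -43.  88.]
delta mm [ 9.9 -0.4  0.9] twist -0.1
tool dir of uphill [ 0.    -0.002 -1.   ]
```

View pics/scene_g.png

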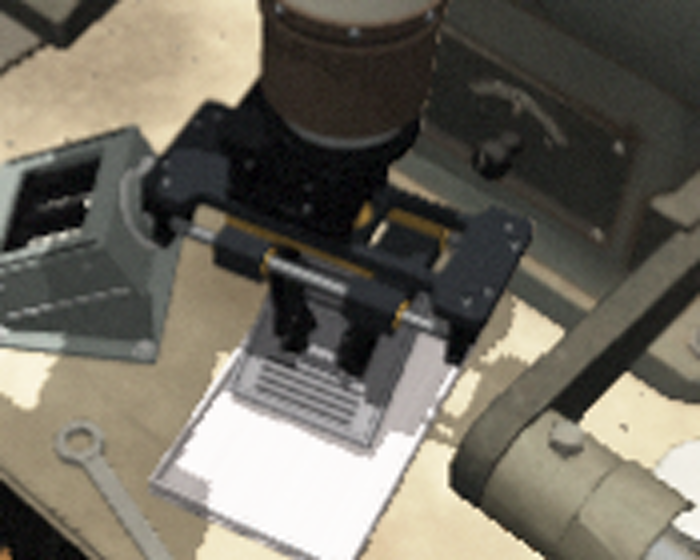

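View pics/top_g.png

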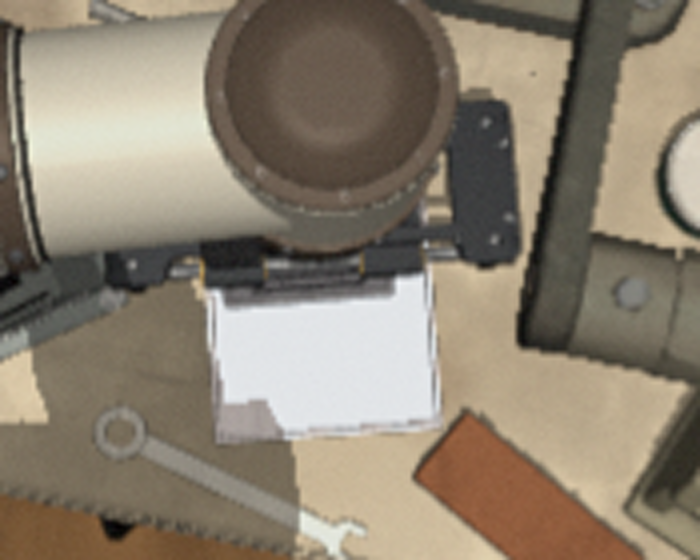

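The low edge of the cover is just above the tray floor, with roughly 10 mm of clearance on either side of the gripper body (hose stub and tool rest). Going down to touch.

Emit:
apply_moves(xyz=[[0.004, 0, 0.001], [0.003, 0, 0], [0.002, 0, 0]], twist=[0, 0, 0], claw=[0.4, 0.4, 0.4])

```text
time_s: 11.8
tcp_pos: [0.5536, -0.1061, 0.0505]
ee_rot: [[0.0, 0.046, -0.999], [0.007, -0.999, -0.046], [-1.0, -0.007, -0.001]]
wrist_force: [-0.6, -0.1, 5.8]
gripper_width: 0.417
```

```bash
python3 go.py .553 -.1058 .05 2.7
```

```text
t 11.8 tcp [ 0.5536 -0.1061  0.0505] tooly -87.34 tilt [-1.    -0.007 -0.001] F [-0.6 -0.1  5.8] w 36.2 j [  5.  28. -21.  -1. -41.  88.]
delta mm [ 0.5 -0.4  0.6] twist -0.04
tool dir of uphill [ 0.001 -0.001 -1.   ]
```

Emit:
apply_moves(xyz=[[0.001, 0, -0.0025], [0.001, 0, -0.0025]], twist=[0, 0], claw=[0.4, 0.4])

```text
time_s: 12.0
tcp_pos: [0.5569, -0.1064, 0.0492]
ee_rot: [[-0.005, 0.047, -0.999], [0.006, -0.999, -0.047], [-1.0, -0.007, 0.004]]
wrist_force: [-3.6, -1.2, 5.3]
gripper_width: 0.416
```

```bash
python3 go.py .5697 -.106 .041 2.7; python3 shot.py h scene
```

```text
t 12.0 tcp [ 0.5569 -0.1064  0.0492] tooly -87.3 tilt [-1.    -0.007  0.004] F [-3.6 -1.2  5.3] w 36.2 j [  5.  28. -20.  -1. -42.  88.]
delta mm [  8.1   0.2 -12.8] twist 0.0
tool dir of uphill [-0.004  0.    -1.   ]
```

View pics/scene_h.png

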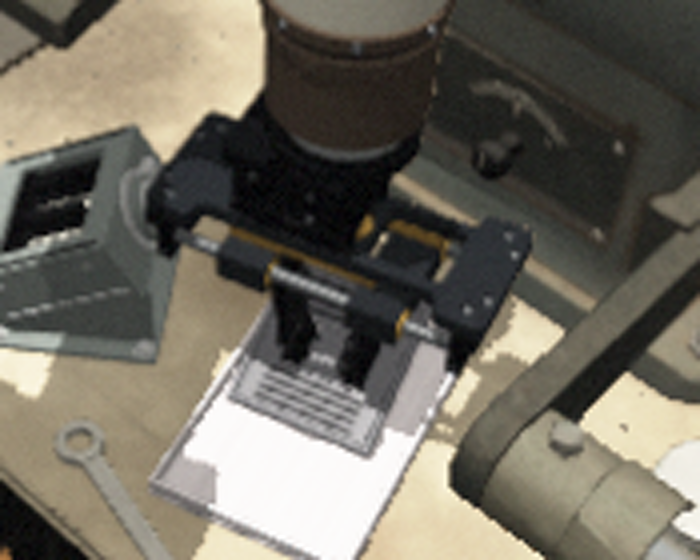

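Emit:
apply_moves(xyz=[[0.0025, 0, -0.004], [0.0025, 0, -0.003], [0.002, 0, -0.003]], twist=[0, 0, 0], claw=[0.4, 0.4, 0.4])

```text
time_s: 12.35
tcp_pos: [0.5661, -0.1063, 0.044]
ee_rot: [[-0.008, 0.047, -0.999], [0.005, -0.999, -0.048], [-1.0, -0.006, 0.008]]
wrist_force: [-3.3, 1.2, 5.3]
gripper_width: 0.416
```

```bash
python3 go.py .5697 -.106 .041 2.7; python3 shot.py i scene
```

```text
t 12.35 tcp [ 0.5661 -0.1063  0.044 ] tooly -87.28 tilt [-1.    -0.006  0.008] F [-3.3  1.2  5.3] w 36.2 j [  5.  29. -19.  -1. -42.  88.]
delta mm [ 2.9 -0.1 -3.7] twist 0.02
tool dir of uphill [-0.008  0.    -1.   ]
```

View pics/scene_i.png

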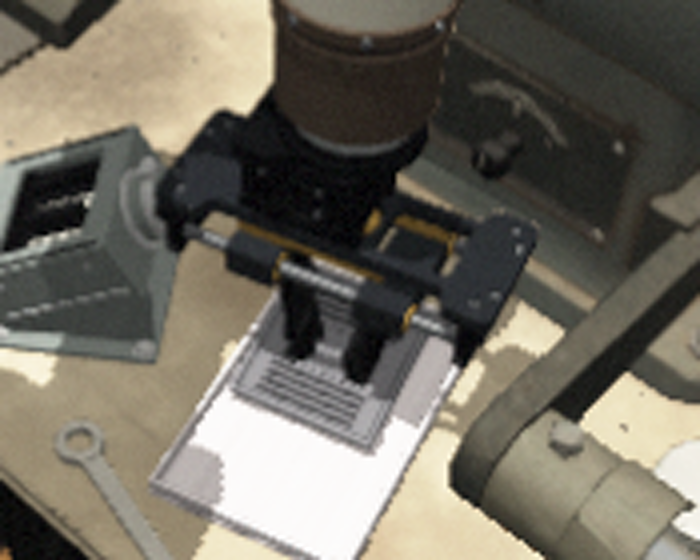

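The cover is pivoting flat, with steady small forces.

Emit:
apply_moves(xyz=[[0.002, 0, -0.0025], [0.002, 0, -0.002], [0.001, 0, -0.001]], twist=[0, 0, 0], claw=[0.4, 0.4, 0.4])

```text
time_s: 12.7
tcp_pos: [0.5706, -0.1061, 0.0402]
ee_rot: [[-0.012, 0.047, -0.999], [0.005, -0.999, -0.047], [-1.0, -0.005, 0.011]]
wrist_force: [-4.0, -0.0, 7.2]
gripper_width: 0.421
```

```bash
python3 go.py .5697 -.106 .041 2.7; python3 shot.py j scene
```

```text
t 12.7 tcp [ 0.5706 -0.1061  0.0402] tooly -87.28 tilt [-1.    -0.005  0.011] F [-4.  -0.   7.2] w 36.6 j [  5.  30. -18.  -1. -42.  88.]
delta mm [-0.7 -0.1  0.9] twist 0.02
tool dir of uphill [-0.011  0.    -1.   ]
```

View pics/scene_j.png

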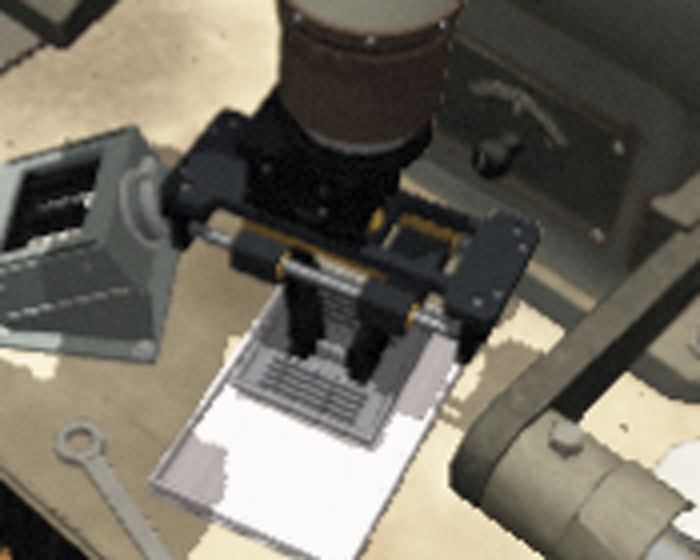

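Emit:
apply_moves(xyz=[[0.002, 0, -0.001], [0.0015, 0, 0]], twist=[0, 0], claw=[0.4, 0.4])

```text
time_s: 12.95
tcp_pos: [0.5724, -0.1059, 0.0385]
ee_rot: [[-0.01, 0.048, -0.999], [0.004, -0.999, -0.048], [-1.0, -0.005, 0.01]]
wrist_force: [-2.4, 0.9, 6.3]
gripper_width: 0.416
```

```bash
python3 go.py .5697 -.106 .041 2.7
```

```text
t 12.95 tcp [ 0.5724 -0.1059  0.0385] tooly -87.25 tilt [-1.    -0.005  0.01 ] F [-2.4  0.9  6.3] w 36.2 j [  5.  30. -18.  -0. -42.  88.]
delta mm [-2.5 -0.1  2.7] twist 0.05
tool dir of uphill [-0.01   0.001 -1.   ]
```

```bash
python3 - <<'E'
from h import *
s=r.sense();p=np.array(s["tcp_pos"]);R=np.array(s["ee_rot"])
a=np.deg2rad(2.7)
c=imaging.capture("scene")
u,v=255,180
im=cv2.resize(c["pixels"][v:v+90,u:u+110,::-1],None,fx=7,fy=7,interpolation=cv2.INTER_CUBIC)
for t,col in((0,(0,0,255)),(6,(0,255,0))):
    th=np.deg2rad(t)
    Rc=rz(a)@cv2.Rodrigues(np.array([0,-th,0.]))[0]
    # pivot at tabs h=~17 above plate ; near rib corner on floor
    loc=np.array([[-47,45,0],[47,45,0],[47,-45,0],[-47,-45,0]])/1000
    cz=np.array([-.0285,0,-.015]); # rib corner rel plate top
    o=np.array([p[0],p[1],0]); piv=np.array([0,0,.017])
    w=(loc-piv)@Rc.T; zc=((cz-piv)@Rc.T)[2]
    w=w+o; w[:,2]+= .003-zc
    q=(proj(c,w)-[u,v])*7+3; cv2.polylines(im,[q.astype(int)],True,col,1)
cv2.imwrite("pics/scene_k.png",im)
E
```

```text
(no output)
```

View pics/scene_k.png

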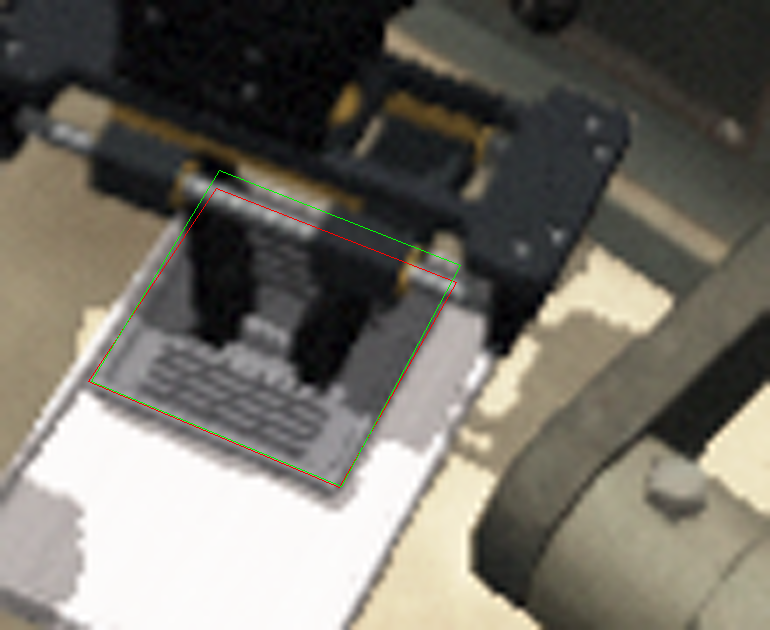

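Emit:
apply_moves(xyz=[[0.0015, 0, 0], [0.0015, 0, 0]], twist=[0, 0], claw=[0.4, 0.4])

```text
time_s: 13.2
tcp_pos: [0.5726, -0.1059, 0.0383]
ee_rot: [[-0.011, 0.049, -0.999], [0.004, -0.999, -0.049], [-1.0, -0.004, 0.01]]
wrist_force: [-4.3, 1.6, 12.1]
gripper_width: 0.419
```

```bash
python3 go.py .5697 -.106 .041 2.7; python3 - <<'E'
from h import *
print(r.sense()["moment"])
E
```

```text
t 13.2 tcp [ 0.5726 -0.1059  0.0383] tooly -87.19 tilt [-1.    -0.004  0.01 ] F [-4.3  1.6 12.1] w 36.4 j [  5.  30. -18.  -0. -42.  88.]
delta mm [-2.7 -0.1  3. ] twist 0.11
tool dir of uphill [-0.01   0.002 -1.   ]
[ 0.24451461  1.76190278 -0.02307803]
```

Emit:
apply_moves(xyz=[[0.002, 0, 0], [0.002, 0, 0]], twist=[0, 0], claw=[0.4, 0.4])

```text
time_s: 13.4
tcp_pos: [0.5726, -0.1059, 0.0382]
ee_rot: [[-0.011, 0.05, -0.999], [0.003, -0.999, -0.05], [-1.0, -0.003, 0.011]]
wrist_force: [-5.4, 1.0, 13.2]
gripper_width: 0.417
```

```bash
python3 go.py .5697 -.106 .041 2.7; python3 - <<'E'
from h import *
print(r.sense()["moment"])
E
python3 shot.py l scene
```

```text
t 13.4 tcp [ 0.5726 -0.1059  0.0382] tooly -87.15 tilt [-1.    -0.003  0.011] F [-5.4  1.  13.2] w 36.3 j [  5.  30. -18.  -0. -42.  88.]
delta mm [-2.7 -0.1  3. ] twist 0.15
tool dir of uphill [-0.011  0.003 -1.   ]
[ 0.28269442  1.89632752 -0.05254183]
```

View pics/scene_l.png

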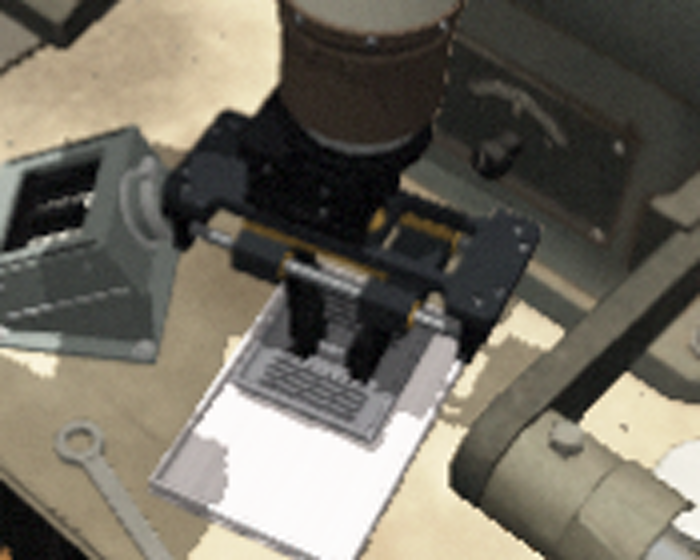

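The downward push stopped moving it at 13 N, so the cover is flat. I'll relax, then open.

Emit:
apply_moves(xyz=[[0, 0, 0], [0, 0, 0], [0, 0, 0], [0, 0, 0], [0, 0, 0], [0, 0, 0], [0, 0, 0]], twist=[0, 0, 0, 0, 0, 0, 0], claw=[0.4, 0.45, 0.52, 0.6, 0.68, 0.72, 0.72])

```text
time_s: 14.15
tcp_pos: [0.5755, -0.1053, 0.0382]
ee_rot: [[-0.004, 0.05, -0.999], [0.004, -0.999, -0.05], [-1.0, -0.004, 0.004]]
wrist_force: [-0.8, 0.5, 0.7]
gripper_width: 0.699
```

```bash
python3 go.py .5697 -.106 .041 2.7; python3 shot.py m scene
```

```text
t 14.15 tcp [ 0.5755 -0.1053  0.0382] tooly -87.16 tilt [-1.    -0.004  0.004] F [-0.8  0.5  0.7] w 60.8 j [  5.  30. -18.  -0. -42.  88.]
delta mm [-2.8  0.4  5.9] twist 0.14
tool dir of uphill [-0.004  0.002 -1.   ]
```

View pics/scene_m.png

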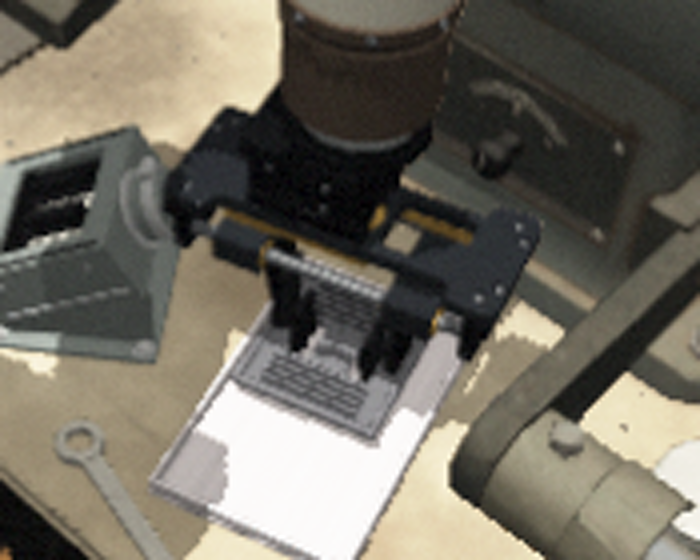

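The tabs have sprung out and the cover stands in the tray. Rising straight up.

Emit:
apply_moves(xyz=[[-0.005, 0, 0], [-0.012, 0, 0], [-0.025, 0, 0], [-0.03, 0, 0], [-0.03, 0, 0], [-0.03, 0, 0], [-0.03, 0, 0], [-0.02, 0, 0], [-0.01, 0, 0], [0, 0, 0]], twist=[0, 0, 0, 0, 0, 0, 0, 0, 0, 0], claw=[0.72, 0.72, 0.72, 0.72, 0.72, 0.72, 0.72, 0.72, 0.72, 0.72])

```text
time_s: 15.2
tcp_pos: [0.5764, -0.1065, 0.2467]
ee_rot: [[0.004, 0.05, -0.999], [0.003, -0.999, -0.05], [-1.0, -0.003, -0.004]]
wrist_force: [0.2, -0.6, -0.5]
gripper_width: 0.721
```

```bash
python3 go.py .55 .055 .237 -68; python3 shot.py n scene top
```

```text
t 15.2 tcp [ 0.5764 -0.1065  0.2467] tooly -87.13 tilt [-1.    -0.003 -0.004] F [ 0.2 -0.6 -0.5] w 62.7 j [  5.  18.  -4.  -0. -68.  88.]
delta mm [  10.1 -162.5   18.3] twist 70.87
tool dir of uphill [-0.001  0.945 -0.328]
```

View pics/scene_n.png

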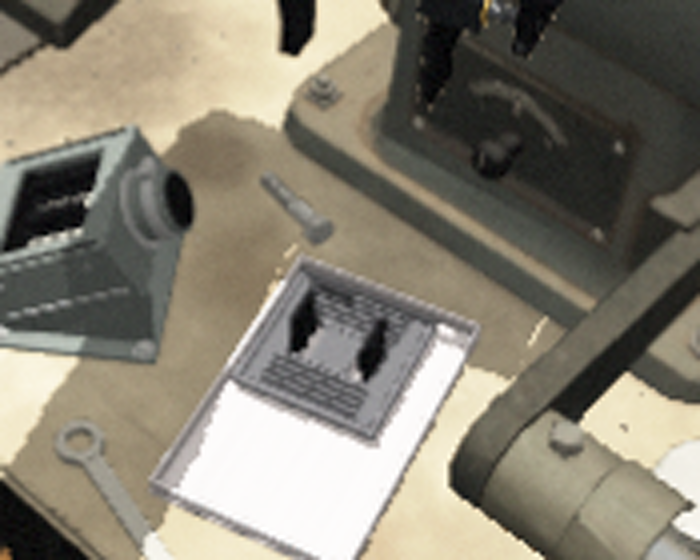

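The cover lies flat and square in the far half of the tray. Next, the cartridge: I'll turn and move back over the housing, partly closing the fingers.

Emit:
apply_moves(xyz=[[-0.001, -0.02, 0.003], [-0.001, -0.03, 0.003], [-0.001, -0.03, 0.003], [-0.001, -0.03, 0.003], [-0.001, -0.025, 0.003], [0, -0.015, 0.003], [0, 0, 0]], twist=[0, 0, 0, 0, 0, 0, 0], claw=[0.3, 0.3, 0.3, 0.3, 0.3, 0.3, 0.3])

```text
time_s: 16.0
tcp_pos: [0.5434, 0.0464, 0.2365]
ee_rot: [[-0.026, 0.045, -0.999], [-0.001, -0.999, -0.045], [-1.0, -0.0, 0.026]]
wrist_force: [0.2, -0.0, 0.0]
gripper_width: 0.309
```

Emit:
apply_moves(xyz=[[-0.001, 0, 0], [-0.001, 0, 0], [-0.001, 0, 0], [-0.001, 0, 0], [-0.001, 0, 0], [-0.001, 0, 0], [-0.001, 0, 0], [-0.001, 0, 0], [-0.001, 0, 0], [0, 0, 0], [0, 0, 0]], twist=[4, 7, 8, 8, 8, 8, 8, 8, 7, 4, 0], claw=[0.3, 0.3, 0.3, 0.3, 0.3, 0.3, 0.3, 0.3, 0.3, 0.3, 0.3])

```text
time_s: 17.1
tcp_pos: [0.5377, 0.0386, 0.2295]
ee_rot: [[-0.058, -0.942, -0.33], [-0.01, -0.33, 0.944], [-0.998, 0.059, 0.009]]
wrist_force: [-0.6, 0.1, -0.0]
gripper_width: 0.3
```

```bash
python3 go.py .5473 .0583 .15 -68;python3 - <<'E'
from h import *
o=np.load("open.npy");F=face(o[3]);P=o[:3]
def box(x,y,z):return np.array([[-x,y,z],[x,y,z],[x,-y,z],[-x,-y,z]])/1000
for n in("scene","top"):
    c=imaging.capture(n)
    u,v=(170,150) if n=="scene" else (175,150)
    raw=cv2.resize(c["pixels"][v:v+90,u:u+110,::-1],None,fx=7,fy=7,interpolation=cv2.INTER_CUBIC)
    im=raw.copy()
    for b,col in((box(30,35,0),(0,255,0)),(box(20,4.5,-5),(0,0,255)),(box(27,28,-17),(255,255,0))):
        cv2.polylines(im,[((proj(c,P+b@F.T)-[u,v])*7+3).astype(int)],True,col,1)
    cv2.imwrite(f"pics/{n}_o.png",im);cv2.imwrite(f"pics/{n}_oraw.png",raw)
    R=imaging.regions_of("cartridge_rib",c);print(n,[(round(d["p"],2),d["centre"]) for d in R])
E
```

```text
t 17.1 tcp [0.5377 0.0386 0.2295] tooly -160.68 tilt [-0.998  0.059  0.009] F [-0.6  0.1 -0. ] w 26.1 j [ 21.  16. -10.  -1. -68.  -1.]
delta mm [ 78.6 -20.3  14.7] twist -2.68
tool dir of uphill [-0.012 -0.047 -0.999]
scene [(0.63, [222.7, 195.5])]
top []
```

View pics/scene_o.png

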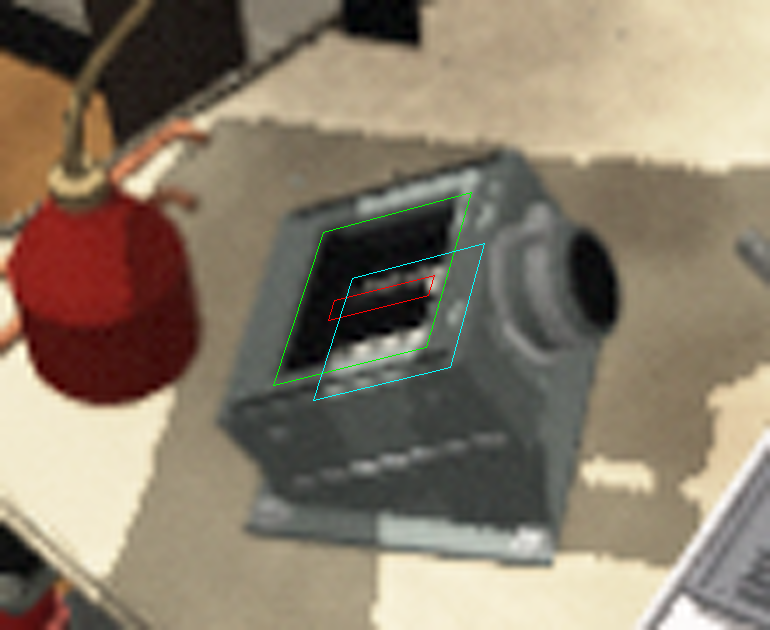

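View pics/top_o.png

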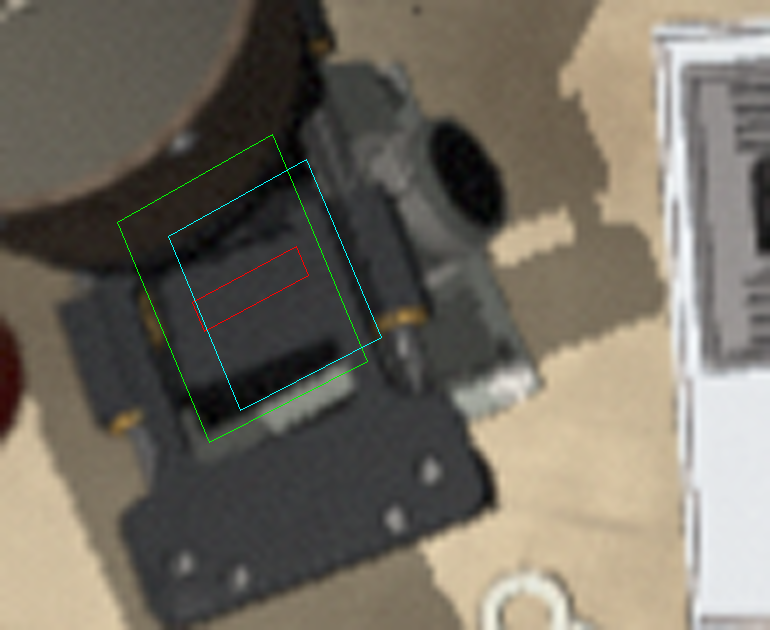

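```bash
python3 - <<'E'
import cv2
a=cv2.imread('pics/scene_oraw.png')[170:420,250:500];a=cv2.convertScaleAbs(a,alpha=2,beta=10)
cv2.imwrite('pics/scene_oz.png',cv2.resize(a,None,fx=2.4,fy=2.4))
E
```

```text
(no output)
```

View pics/scene_oz.png

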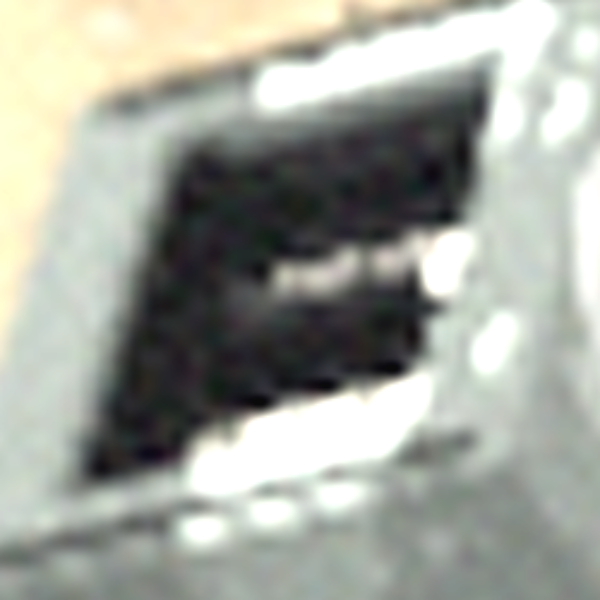

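The opening outline (green) matches the picture, and the pleat stripe beside the rib fits the rib's expected place. Aligning and descending above the opening.

Emit:
apply_moves(xyz=[[0, -0.01, 0.007], [0, -0.009, 0.006], [0.03, 0, 0], [0.03, 0, 0], [0, 0, 0]], twist=[-1.4, -1.2, 0, 0, 0], claw=[0.3, 0.3, 0.3, 0.3, 0.3])

```text
time_s: 17.8
tcp_pos: [0.552, 0.0612, 0.1689]
ee_rot: [[-0.052, -0.922, -0.384], [-0.009, -0.384, 0.923], [-0.999, 0.051, 0.012]]
wrist_force: [0.4, -0.7, 0.7]
gripper_width: 0.303
```

```bash
python3 go.py .5473 .0583 .13 -68
```

```text
t 17.8 tcp [0.552  0.0612 0.1689] tooly -157.39 tilt [-0.999  0.051  0.012] F [ 0.4 -0.7  0.7] w 26.3 j [ 23.  20. -13.  -1. -60.   0.]
delta mm [39.1  3.5 -1.4] twist 0.61
tool dir of uphill [-0.011  0.011 -1.   ]
```

Emit:
apply_moves(xyz=[[-0.04, 0.002, 0], [-0.04, 0.002, 0], [0, 0, 0], [0.04, 0, 0], [0.04, 0, 0], [0, 0, 0]], twist=[0.3, 0.3, 0, 0, 0, 0], claw=[0.3, 0.3, 0.3, 0.3, 0.3, 0.3])

```text
time_s: 18.4
tcp_pos: [0.5547, 0.0633, 0.178]
ee_rot: [[-0.039, -0.923, -0.382], [-0.008, -0.382, 0.924], [-0.999, 0.039, 0.008]]
wrist_force: [-0.7, 0.1, -0.8]
gripper_width: 0.298
```

```bash
python3 go.py .5473 .0583 .13 -68
```

```text
t 18.4 tcp [0.5547 0.0633 0.178 ] tooly -157.5 tilt [-0.999  0.039  0.008] F [-0.7  0.1 -0.8] w 25.9 j [ 23.  20. -12.  -1. -61.  -0.]
delta mm [48.3  6.9 -2.1] twist 0.5
tool dir of uphill [-0.007  0.009 -1.   ]
```

Emit:
apply_moves(xyz=[[-0.05, 0.003, -0.001], [-0.05, 0.003, -0.001], [0, 0, 0], [0.05, 0, 0], [0.05, 0, 0], [0, 0, 0], [-0.04, 0, 0], [-0.04, 0, 0], [0, 0, 0], [0.04, 0, 0], [0.04, 0, 0], [0, 0, 0]], twist=[0.25, 0.25, 0, 0, 0, 0, 0, 0, 0, 0, 0, 0], claw=[0.3, 0.3, 0.3, 0.3, 0.3, 0.3, 0.3, 0.3, 0.3, 0.3, 0.3, 0.3])

```text
time_s: 19.6
tcp_pos: [0.5689, 0.0621, 0.2193]
ee_rot: [[0.014, -0.922, -0.386], [-0.005, -0.386, 0.923], [-1.0, -0.011, -0.01]]
wrist_force: [-1.1, 0.3, -0.7]
gripper_width: 0.298
```

```bash
python3 go.py .5473 .0583 .13 -68
```

```text
t 19.6 tcp [0.5689 0.0621 0.2193] tooly -157.3 tilt [-1.    -0.011 -0.01 ] F [-1.1  0.3 -0.7] w 25.9 j [ 23.  17.  -9.   1. -63.  -0.]
delta mm [89.  22.4  5.7] twist 0.7
tool dir of uphill [ 0.009  0.012 -1.   ]
```

The tilt is back under 1°. Now a gentle descent.

Emit:
apply_moves(xyz=[[0, 0.008, 0.002], [0, 0.008, 0.002], [0.01, 0.006, 0.002], [0.02, 0, 0], [0.02, 0, 0], [0.02, 0, 0], [0.015, 0, 0], [0, 0, 0]], twist=[0.7, 0, 0, 0, 0, 0, 0, 0], claw=[0.3, 0.3, 0.3, 0.3, 0.3, 0.3, 0.3, 0.3])

```text
time_s: 20.4
tcp_pos: [0.5512, 0.0604, 0.1458]
ee_rot: [[0.037, -0.926, -0.376], [0.001, -0.377, 0.926], [-0.999, -0.035, -0.013]]
wrist_force: [-1.6, -0.5, 0.4]
gripper_width: 0.299
```

```bash
python3 go.py .5473 .0583 .11 -68
```

```text
t 20.4 tcp [0.5512 0.0604 0.1458] tooly -157.87 tilt [-0.999 -0.035 -0.013] F [-1.6 -0.5  0.4] w 26.0 j [ 23.  19. -19.   1. -50.  -2.]
delta mm [35.6  5.7 -0. ] twist 0.13
tool dir of uphill [ 0.013  0.002 -1.   ]
```

Emit:
apply_moves(xyz=[[0.005, 0.003, 0], [0.008, 0.0025, 0], [0.01, 0, 0], [0.008, 0, 0], [0, 0, 0]], twist=[0, 0, 0, 0, 0], claw=[0.3, 0.3, 0.3, 0.3, 0.3])

```text
time_s: 20.9
tcp_pos: [0.5481, 0.0588, 0.1157]
ee_rot: [[0.043, -0.925, -0.377], [0.003, -0.377, 0.926], [-0.999, -0.041, -0.014]]
wrist_force: [-0.3, 0.5, -0.2]
gripper_width: 0.3
```

```bash
python3 go.py .5473 .0583 .079 -68;python3 - <<'E'
from h import *
o=np.load("open.npy");F=face(o[3]);P=o[:3]
s=r.sense();p=s["tcp_pos"];R=np.array(s["ee_rot"])
def box(x,y,z):return np.array([[-x,y,z],[x,y,z],[x,-y,z],[-x,-y,z]])/1000
for n in("scene",):
    c=imaging.capture(n)
    u,v=(170,150) if n=="scene" else (175,150)
    im=cv2.resize(c["pixels"][v:v+90,u:u+110,::-1],None,fx=7,fy=7,interpolation=cv2.INTER_CUBIC)
    cv2.polylines(im,[((proj(c,P+box(30,35,0)@F.T)-[u,v])*7+3).astype(int)],True,(0,255,0),1)
    cv2.imwrite(f"pics/{n}_p.png",im)
E
```

```text
t 20.9 tcp [0.5481 0.0588 0.1157] tooly -157.82 tilt [-0.999 -0.041 -0.014] F [-0.3  0.5 -0.2] w 26.1 j [ 23.  21. -22.   1. -45.  -2.]
delta mm [36.7  2.4  0.4] twist 0.18
tool dir of uphill [ 0.014  0.003 -1.   ]
```

View pics/scene_p.png

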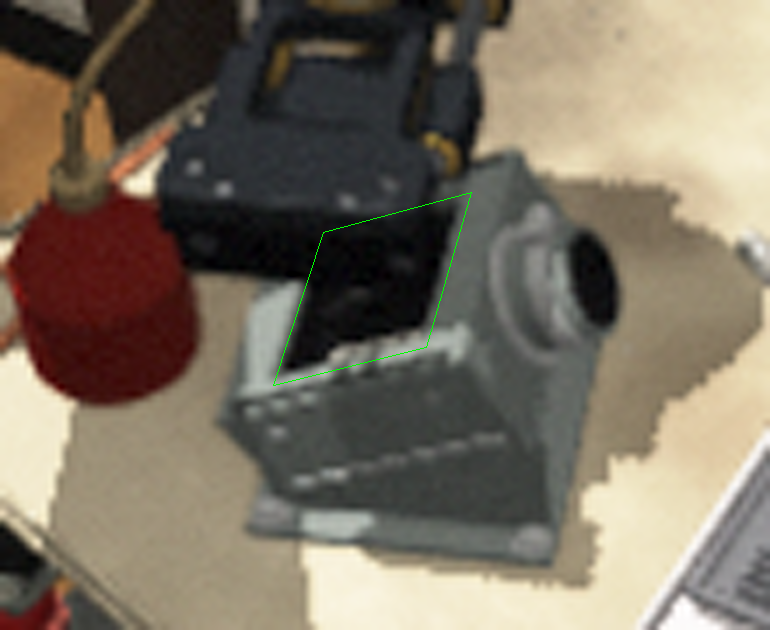

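The fingers are above the opening and clear of the rim. Going in.

Emit:
apply_moves(xyz=[[0.008, 0.0025, 0], [0.008, 0, 0], [0.008, 0, 0], [0.006, 0, 0], [0.003, 0, 0]], twist=[0, 0, 0, 0, 0], claw=[0.3, 0.3, 0.3, 0.3, 0.3])

```text
time_s: 21.45
tcp_pos: [0.5483, 0.0582, 0.0811]
ee_rot: [[0.046, -0.925, -0.377], [0.003, -0.377, 0.926], [-0.999, -0.043, -0.014]]
wrist_force: [-0.5, -0.3, 0.5]
gripper_width: 0.304
```

```bash
python3 go.py .5473 .0583 .079 -68
```

```text
t 21.45 tcp [0.5483 0.0582 0.0811] tooly -157.8 tilt [-0.999 -0.043 -0.014] F [-0.5 -0.3  0.5] w 26.5 j [ 23.  23. -24.   1. -41.  -2.]
delta mm [2.  1.  0.5] twist 0.2
tool dir of uphill [ 0.014  0.003 -1.   ]
```

Emit:
apply_moves(xyz=[[0.0015, 0.001, 0.001], [0.001, 0, 0], [0, 0, 0]], twist=[0, 0, 0], claw=[0.3, 0.3, 0.3])

```text
time_s: 21.75
tcp_pos: [0.5475, 0.0587, 0.0791]
ee_rot: [[0.046, -0.925, -0.378], [0.002, -0.378, 0.926], [-0.999, -0.043, -0.015]]
wrist_force: [-0.8, 0.9, 2.3]
gripper_width: 0.294
```

```bash
python3 go.py .5473 .0583 .079 -68
```

```text
t 21.75 tcp [0.5475 0.0587 0.0791] tooly -157.75 tilt [-0.999 -0.043 -0.015] F [-0.8  0.9  2.3] w 25.6 j [ 24.  23. -24.   1. -40.  -2.]
delta mm [ 0.1  0.4 -0.3] twist 0.25
tool dir of uphill [ 0.015  0.004 -1.   ]
```

Emit:
apply_moves(xyz=[[0, 0, 0], [0, 0, 0], [0, 0, 0], [0, 0, 0], [0, 0, 0], [0, 0, 0]], twist=[0, 0, 0, 0, 0, 0], claw=[0.2, 0.1, 0.05, 0.03, 0.03, 0.03])

```text
time_s: 22.35
tcp_pos: [0.5477, 0.059, 0.0795]
ee_rot: [[0.047, -0.925, -0.378], [0.003, -0.378, 0.926], [-0.999, -0.045, -0.015]]
wrist_force: [-0.6, 0.2, 0.7]
gripper_width: 0.097
```

```bash
python3 go.py .5473 .0583 .079 -68
```

```text
t 22.35 tcp [0.5477 0.059  0.0795] tooly -157.74 tilt [-0.999 -0.045 -0.015] F [-0.6  0.2  0.7] w 8.5 j [ 24.  23. -24.   1. -40.  -2.]
delta mm [ 0.5  0.6 -0.5] twist 0.26
tool dir of uphill [ 0.015  0.004 -1.   ]
```

The rib is gripped (8.5 mm). Drawing along the face normal.

Emit:
apply_moves(xyz=[[-0.0036, -0.0002, 0.0018], [-0.0045, -0.0002, 0.0023], [-0.0045, -0.0002, 0.0023], [-0.0045, -0.0002, 0.0023]], twist=[0, 0, 0, 0], claw=[0.03, 0.03, 0.03, 0.03])

```text
time_s: 22.75
tcp_pos: [0.5436, 0.0668, 0.0966]
ee_rot: [[0.045, -0.925, -0.378], [0.001, -0.378, 0.926], [-0.999, -0.042, -0.016]]
wrist_force: [0.1, -0.8, -1.3]
gripper_width: 0.1
```

```bash
python3 go.py .5377 .082 .126 -68
```

```text
t 22.75 tcp [0.5436 0.0668 0.0966] tooly -157.77 tilt [-0.999 -0.042 -0.016] F [ 0.1 -0.8 -1.3] w 8.7 j [ 25.  22. -23.   1. -42.  -3.]
delta mm [-29.7  -1.5  15.8] twist 0.23
tool dir of uphill [ 0.016  0.004 -1.   ]
```

Emit:
apply_moves(xyz=[[-0.006, -0.0003, 0.003], [-0.006, -0.0003, 0.003], [-0.006, -0.0003, 0.003], [-0.006, -0.0003, 0.003], [-0.006, -0.0003, 0.003]], twist=[0, 0, 0, 0, 0], claw=[0.03, 0.03, 0.03, 0.03, 0.03])

```text
time_s: 23.25
tcp_pos: [0.5371, 0.083, 0.1293]
ee_rot: [[0.045, -0.925, -0.378], [0.002, -0.378, 0.926], [-0.999, -0.042, -0.015]]
wrist_force: [1.1, 0.0, -0.7]
gripper_width: 0.096
```

```bash
python3 go.py .5377 .082 .2 -68; python3 - <<'E'
from h import *
c=imaging.capture("scene");u,v=(170,130)
cv2.imwrite("pics/scene_q.png",cv2.resize(c["pixels"][v:v+110,u:u+110,::-1],None,fx=5,fy=5,interpolation=cv2.INTER_CUBIC))
E
```

```text
t 23.25 tcp [0.5371 0.083  0.1293] tooly -157.78 tilt [-0.999 -0.042 -0.015] F [ 1.1  0.  -0.7] w 8.4 j [ 26.  19. -22.   1. -47.  -5.]
delta mm [-70.6  -3.2  -2.2] twist 0.22
tool dir of uphill [ 0.015  0.004 -1.   ]
```

View pics/scene_q.png

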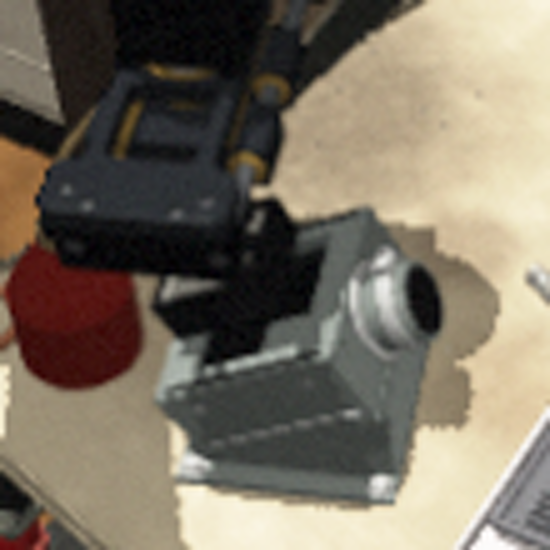

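The cartridge is out above the opening. Lifting and turning.

Emit:
apply_moves(xyz=[[-0.012, 0, 0], [-0.02, 0, 0], [-0.025, 0, 0], [-0.025, 0, 0], [-0.01, 0, 0], [0, 0, 0]], twist=[0, 0, 0, 0, 0, 0], claw=[0.03, 0.03, 0.03, 0.03, 0.03, 0.03])

```text
time_s: 23.9
tcp_pos: [0.5319, 0.0845, 0.2253]
ee_rot: [[0.045, -0.925, -0.379], [0.004, -0.379, 0.925], [-0.999, -0.043, -0.013]]
wrist_force: [0.4, -1.3, -0.7]
gripper_width: 0.101
```

Emit:
apply_moves(xyz=[[0, 0, 0], [0, 0, 0], [0, 0, 0], [0, 0, 0], [0, 0, 0], [0, 0, 0], [0, 0, 0], [0, 0, 0], [0, 0, 0], [0, 0, 0], [0, 0, 0]], twist=[-4, -7, -8, -8, -8, -8, -8, -8, -7, -4, 0], claw=[0.03, 0.03, 0.03, 0.03, 0.03, 0.03, 0.03, 0.03, 0.03, 0.03, 0.03])

```text
time_s: 25.0
tcp_pos: [0.5237, 0.083, 0.2074]
ee_rot: [[0.016, 0.087, -0.996], [-0.003, -0.996, -0.087], [-1.0, 0.004, -0.016]]
wrist_force: [0.3, -0.1, -0.6]
gripper_width: 0.095
```

```bash
python3 go.py .4723 -.100 .2 2.7
```

```text
t 25.0 tcp [0.5237 0.083  0.2074] tooly -85.03 tilt [-1.     0.004 -0.016] F [ 0.3 -0.1 -0.6] w 8.3 j [ 27.  14. -16.   1. -59.  68.]
delta mm [  7.1 177.8  67.2] twist 2.27
tool dir of uphill [ 0.016  0.04  -0.999]
```

Emit:
apply_moves(xyz=[[-0.001, 0.02, 0.007], [-0.001, 0.03, 0.01], [-0.001, 0.03, 0.011], [-0.001, 0.03, 0.011], [-0.001, 0.03, 0.011], [0, 0.025, 0.009], [0, 0.01, 0.004], [0, 0, 0]], twist=[1, 1, 0, 0, 0, 0, 0, 0], claw=[0.03, 0.03, 0.03, 0.03, 0.03, 0.03, 0.03, 0.03])

```text
time_s: 25.8
tcp_pos: [0.4647, -0.1003, 0.2042]
ee_rot: [[0.002, 0.038, -0.999], [-0.004, -0.999, -0.038], [-1.0, 0.004, -0.002]]
wrist_force: [-0.1, -0.0, -0.6]
gripper_width: 0.097
```

```bash
python3 go.py .4723 -.100 .08 2.7; python3 shot.py r scene
```

```text
t 25.8 tcp [ 0.4647 -0.1003  0.2042] tooly -87.85 tilt [-1.     0.004 -0.002] F [-0.1 -0.  -0.6] w 8.5 j [  8.   9. -23.   0. -58.  84.]
delta mm [124.2  -0.5  -7.3] twist -0.55
tool dir of uphill [ 0.002 -0.01  -1.   ]
```

View pics/scene_r.png

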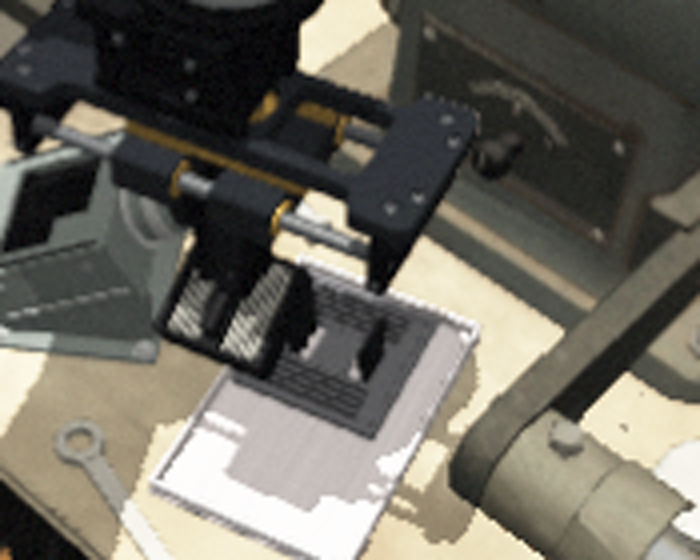

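The cartridge is held tilted, with the tool upright. Descending toward the near half of the tray.

Emit:
apply_moves(xyz=[[0.008, 0, -0.003], [0.015, 0, -0.003], [0.018, 0, -0.001], [0.018, 0, 0], [0.018, 0, 0], [0.018, 0, 0], [0.014, 0, 0], [0.008, 0, 0], [0, 0, 0]], twist=[-0.5, 0, 0, 0, 0, 0, 0, 0, 0], claw=[0.03, 0.03, 0.03, 0.03, 0.03, 0.03, 0.03, 0.03, 0.03])

```text
time_s: 26.75
tcp_pos: [0.4783, -0.0908, 0.0781]
ee_rot: [[0.003, 0.06, -0.998], [-0.003, -0.998, -0.06], [-1.0, 0.003, -0.003]]
wrist_force: [-0.8, -0.1, -1.1]
gripper_width: 0.098
```

```bash
python3 go.py .4723 -.100 .065 2.7; python3 shot.py s scene
```

```text
t 26.75 tcp [ 0.4783 -0.0908  0.0781] tooly -86.56 tilt [-1.     0.003 -0.003] F [-0.8 -0.1 -1.1] w 8.5 j [  9.  19. -31.   0. -40.  85.]
delta mm [13.1  8.8  6.5] twist 0.74
tool dir of uphill [ 0.003  0.013 -1.   ]
```

View pics/scene_s.png

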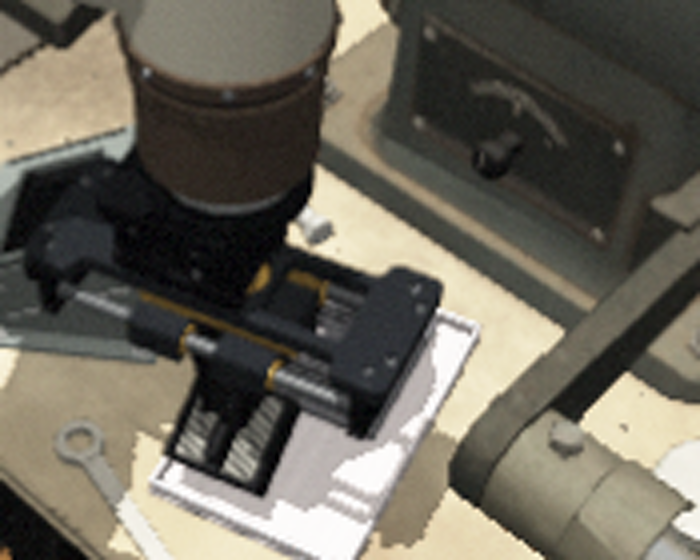

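Emit:
apply_moves(xyz=[[0, 0.005, 0.003], [0, 0.004, 0.003], [0.004, 0, 0], [0.004, 0, 0], [0.003, 0, 0]], twist=[0.7, 0, 0, 0, 0], claw=[0.03, 0.03, 0.03, 0.03, 0.03])

```text
time_s: 27.3
tcp_pos: [0.4751, -0.1006, 0.0699]
ee_rot: [[0.012, 0.047, -0.999], [-0.002, -0.999, -0.048], [-1.0, 0.003, -0.012]]
wrist_force: [-0.0, 0.4, -1.7]
gripper_width: 0.1
```

```bash
python3 go.py .4723 -.100 .0575 2.7; python3 shot.py t scene top
```

```text
t 27.3 tcp [ 0.4751 -0.1006  0.0699] tooly -87.28 tilt [-1.     0.003 -0.012] F [-0.   0.4 -1.7] w 8.7 j [  7.  20. -32.   0. -38.  85.]
delta mm [12.3 -0.8  2.9] twist 0.02
tool dir of uphill [ 0.012  0.    -1.   ]
```

View pics/scene_t.png

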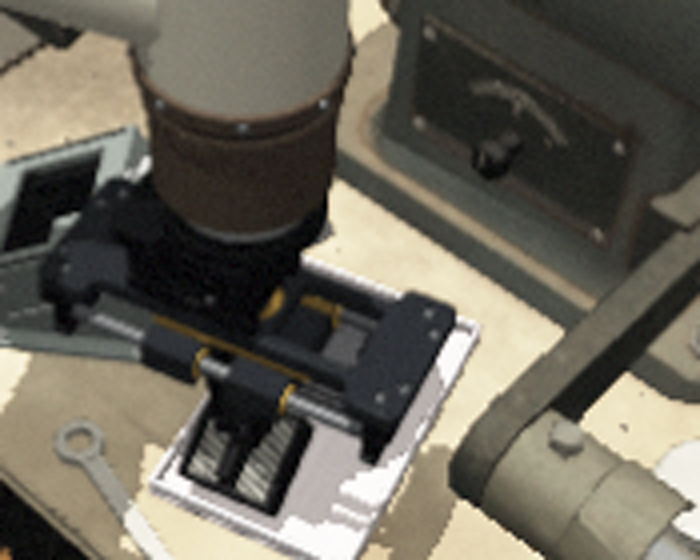

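View pics/top_t.png

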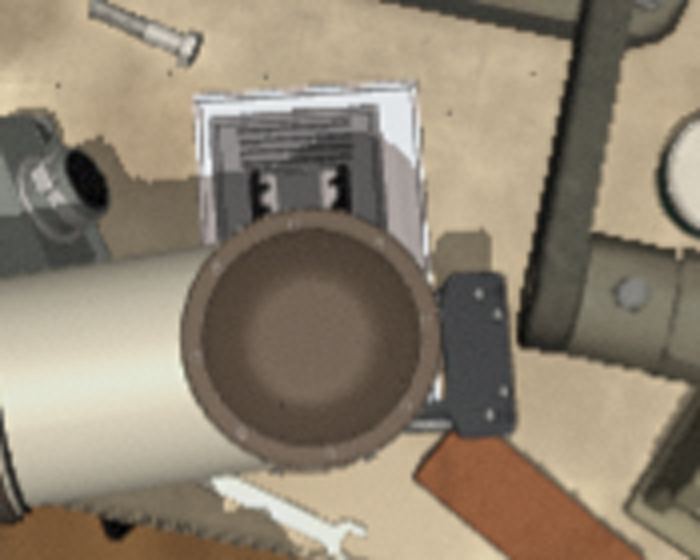

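Emit:
apply_moves(xyz=[[0.004, 0, 0.002], [0.004, 0, 0.001], [0.003, 0, 0], [0.002, 0, 0]], twist=[0, 0, 0, 0], claw=[0.03, 0.03, 0.03, 0.03])

```text
time_s: 27.8
tcp_pos: [0.4758, -0.1012, 0.0583]
ee_rot: [[0.018, 0.051, -0.999], [-0.004, -0.999, -0.051], [-1.0, 0.005, -0.018]]
wrist_force: [-0.1, -2.6, 7.5]
gripper_width: 0.101
```

```bash
python3 go.py .4723 -.100 .0575 2.7; python3 shot.py u scene
```

```text
t 27.8 tcp [ 0.4758 -0.1012  0.0583] tooly -87.08 tilt [-1.     0.005 -0.018] F [-0.1 -2.6  7.5] w 8.8 j [  7.  21. -33.   1. -36.  85.]
delta mm [ 0.7 -1.4  3.4] twist 0.22
tool dir of uphill [ 0.018  0.004 -1.   ]
```

View pics/scene_u.png

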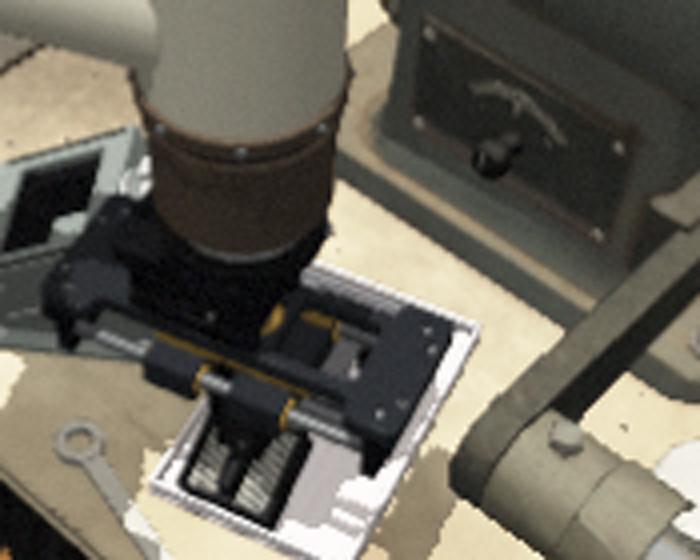

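The low edge touches at 7.5 N. Pivoting by dragging up-slope and down.

Emit:
apply_moves(xyz=[[0.001, 0, -0.003], [0.0015, 0, -0.003], [0.002, 0, -0.003]], twist=[0.1, 0.1, 0], claw=[0.03, 0.03, 0.03])

```text
time_s: 28.15
tcp_pos: [0.4833, -0.1012, 0.0544]
ee_rot: [[0.014, 0.048, -0.999], [-0.005, -0.999, -0.048], [-1.0, 0.006, -0.014]]
wrist_force: [-0.9, 0.1, 4.9]
gripper_width: 0.099
```

```bash
python3 go.py .4897 -.100 .046 2.7; python3 shot.py v scene
```

```text
t 28.15 tcp [ 0.4833 -0.1012  0.0544] tooly -87.27 tilt [-1.     0.006 -0.014] F [-0.9  0.1  4.9] w 8.6 j [  7.  22. -32.   1. -36.  85.]
delta mm [ 8.5 -1.  -6.3] twist 0.03
tool dir of uphill [ 0.014  0.001 -1.   ]
```

View pics/scene_v.png

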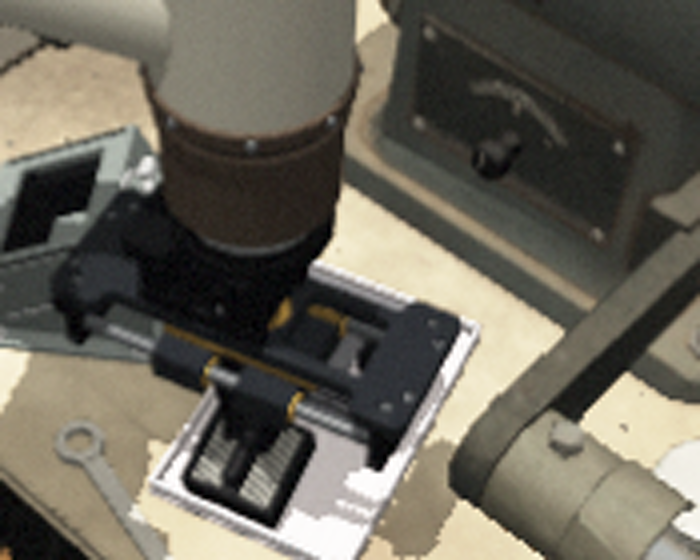

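Emit:
apply_moves(xyz=[[0.0025, 0, -0.0035], [0.0025, 0, -0.003], [0.002, 0, -0.002]], twist=[0, 0, 0], claw=[0.03, 0.03, 0.03])

```text
time_s: 28.5
tcp_pos: [0.4923, -0.1007, 0.0465]
ee_rot: [[0.013, 0.048, -0.999], [-0.005, -0.999, -0.048], [-1.0, 0.006, -0.012]]
wrist_force: [-2.3, -0.2, 4.1]
gripper_width: 0.102
```

```bash
python3 go.py .4897 -.100 .046 2.7; python3 shot.py w scene
```

```text
t 28.5 tcp [ 0.4923 -0.1007  0.0465] tooly -87.24 tilt [-1.     0.006 -0.012] F [-2.3 -0.2  4.1] w 8.9 j [  7.  23. -31.   1. -35.  85.]
delta mm [ 0.4 -0.8  2.6] twist 0.06
tool dir of uphill [ 0.012  0.001 -1.   ]
```

View pics/scene_w.png

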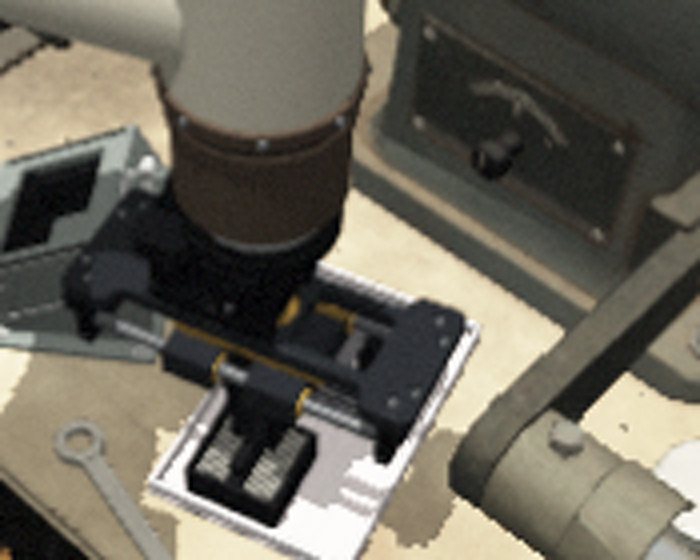

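Nearly level. Pressing down until it stops.

Emit:
apply_moves(xyz=[[0.002, 0, 0], [0.002, 0, 0]], twist=[0, 0], claw=[0.03, 0.03])

```text
time_s: 28.75
tcp_pos: [0.4933, -0.1006, 0.0454]
ee_rot: [[0.012, 0.05, -0.999], [-0.007, -0.999, -0.05], [-1.0, 0.007, -0.012]]
wrist_force: [-10.1, 4.7, 28.1]
gripper_width: 0.099
```

```bash
python3 go.py .4897 -.100 .046 2.7; python3 shot.py x scene
```

```text
t 28.75 tcp [ 0.4933 -0.1006  0.0454] tooly -87.11 tilt [-1.     0.007 -0.012] F [-10.1   4.7  28.1] w 8.6 j [  7.  23. -31.   1. -35.  85.]
delta mm [-0.7 -0.8  3.6] twist 0.19
tool dir of uphill [ 0.012  0.003 -1.   ]
```

View pics/scene_x.png

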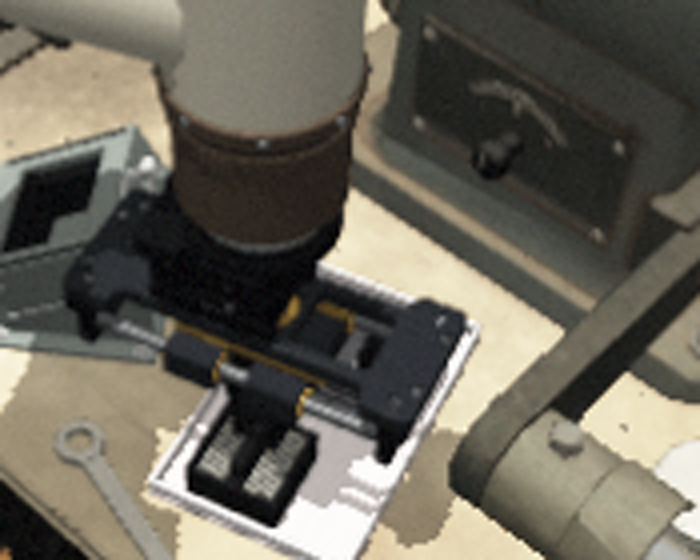

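A hard stop at 28 N, so the cartridge is flat. Relaxing, opening, and rising.

Emit:
apply_moves(xyz=[[0, 0, 0], [0, 0, 0], [0, 0, 0], [0, 0, 0], [0, 0, 0], [0, 0, 0]], twist=[0, 0, 0, 0, 0, 0], claw=[0.05, 0.12, 0.2, 0.3, 0.35, 0.35])

```text
time_s: 29.4
tcp_pos: [0.4949, -0.1002, 0.0449]
ee_rot: [[0.017, 0.05, -0.999], [-0.006, -0.999, -0.05], [-1.0, 0.006, -0.017]]
wrist_force: [-0.4, 0.5, -1.1]
gripper_width: 0.325
```

Emit:
apply_moves(xyz=[[-0.004, 0, 0], [-0.01, 0, 0], [-0.025, 0, 0], [-0.03, 0, 0], [-0.03, 0, 0], [-0.03, 0, 0], [-0.03, 0, 0], [-0.03, 0, 0], [-0.02, 0, 0], [-0.01, 0, 0], [0, 0, 0]], twist=[0, 0, 0, 0, 0, 0, 0, 0, 0, 0, 0], claw=[0.35, 0.35, 0.35, 0.35, 0.35, 0.35, 0.35, 0.35, 0.35, 0.35, 0.35])

```text
time_s: 30.5
tcp_pos: [0.4897, -0.0994, 0.2798]
ee_rot: [[0.023, 0.05, -0.998], [-0.005, -0.999, -0.05], [-1.0, 0.007, -0.022]]
wrist_force: [0.4, 0.3, -0.3]
gripper_width: 0.349
```

```bash
python3 go.py .45 .2 .25 2.7; python3 shot.py y scene top
```

```text
t 30.5 tcp [ 0.4897 -0.0994  0.2798] tooly -87.14 tilt [-1.     0.007 -0.022] F [ 0.4  0.3 -0.3] w 30.4 j [  7.   7. -14.   1. -68.  85.]
delta mm [  27.2 -301.2   25.3] twist 0.16
tool dir of uphill [ 0.022  0.003 -1.   ]
```

View pics/scene_y.png

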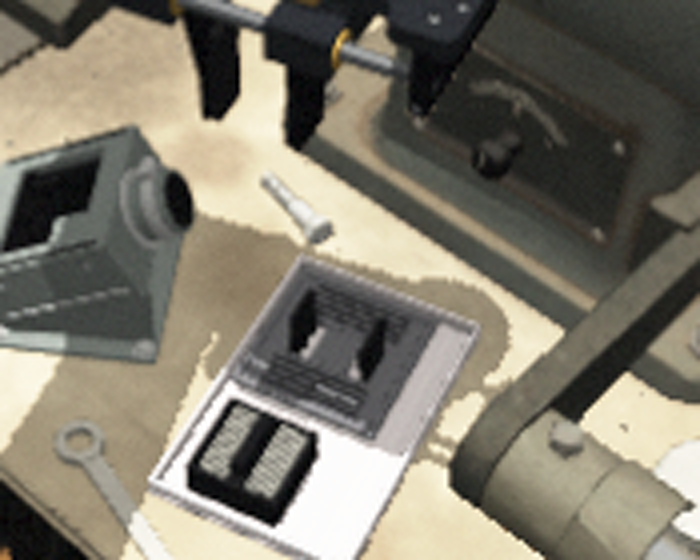

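View pics/top_y.png

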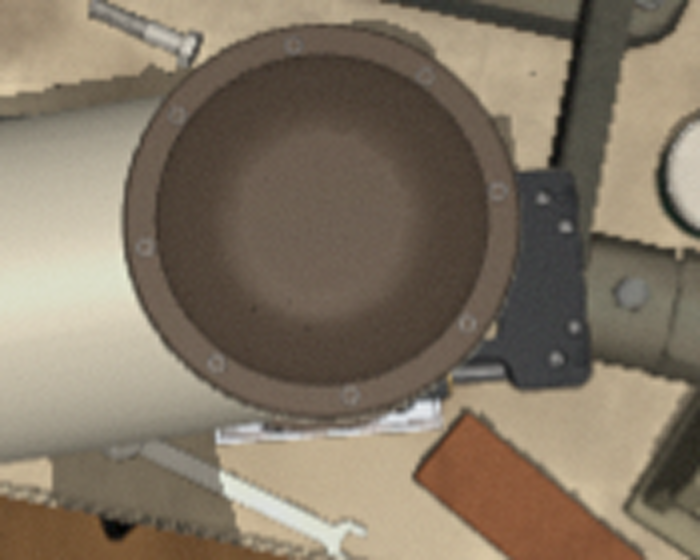

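Both are in the tray. I'll move aside for a clear top view.

Emit:
apply_moves(xyz=[[0, -0.025, 0.005], [0, -0.035, 0.005], [0, -0.035, 0.005], [0, -0.035, 0.005], [0, -0.035, 0.005], [0, -0.035, 0], [0, -0.035, 0], [0, -0.025, 0], [0, -0.01, 0], [0, 0, 0]], twist=[0, 0, 0, 0, 0, 0, 0, 0, 0, 0], claw=[0.35, 0.35, 0.35, 0.35, 0.35, 0.35, 0.35, 0.35, 0.35, 0.35])

```text
time_s: 31.6
tcp_pos: [0.4422, 0.1758, 0.2573]
ee_rot: [[-0.014, 0.045, -0.999], [-0.019, -0.999, -0.045], [-1.0, 0.019, 0.015]]
wrist_force: [0.1, -0.3, -1.3]
gripper_width: 0.347
```

```bash
python3 - <<'E'
from h import *
print(r.sense()["time_s"],r.sense()["tcp_pos"])
R=rz(np.deg2rad(2.7));O=np.array([.5368,-.1138,0])
for n in("scene","top"):
    c=imaging.capture(n); cv2.imwrite(f"pics/{n}_zfull.png",c["pixels"][:,:,::-1])
    u,v=(235,195) if n=="scene" else (255,140)
    im=cv2.resize(c["pixels"][v:v+110,u:u+110,::-1],None,fx=5.4,fy=5.4,interpolation=cv2.INTER_CUBIC)
    for q,x,y,z,cc in (("cover",.047,.045,.018,(.5725,-.1055)),("cart",.027,.028,.027,(.4855,-.1005))):
        b=np.array([[-x,y,z],[x,y,z],[x,-y,z],[-x,-y,z]])@R.T+[*cc,0]
        cv2.polylines(im,[((proj(c,b)-[u,v])*5.4+2.2).astype(int)],True,(0,0,255),1)
    cv2.imwrite(f"pics/{n}_z.png",im)
E
```

```text
31.6 [0.44216067 0.17582312 0.25732745]
```

View pics/scene_z.png

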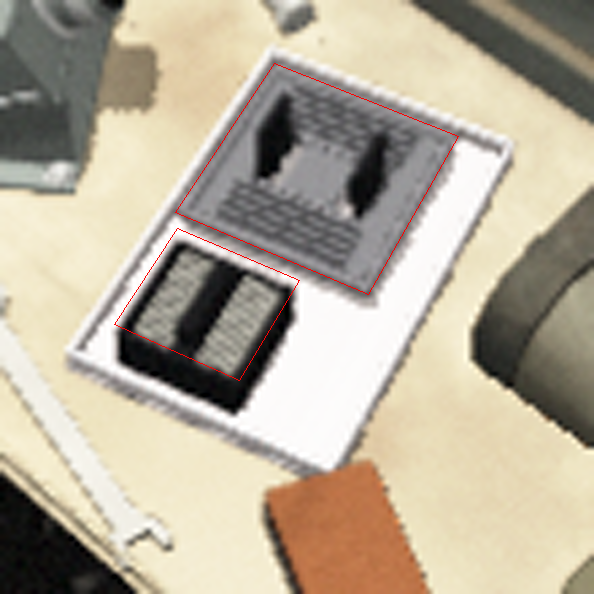

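View pics/top_z.png

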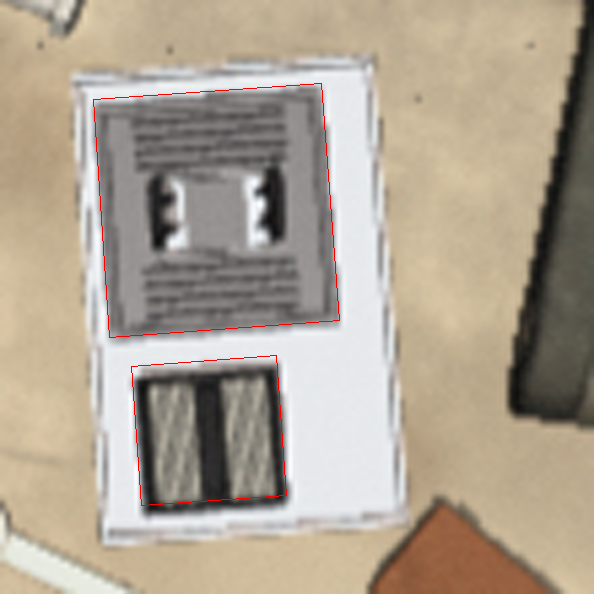

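View pics/top_zfull.png

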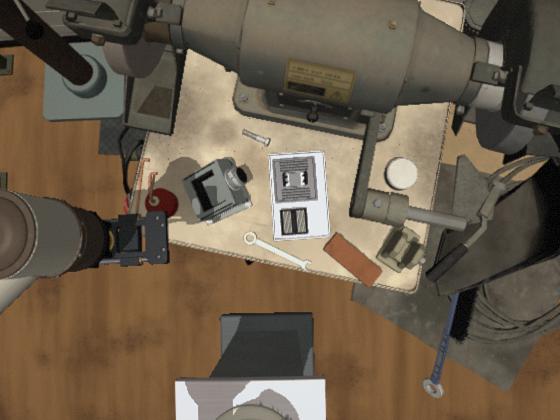

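Both lie flat and square inside the tray walls, and the bystanders are where they were. Handing in.

```bash
python3 - <<'E'
from h import *
s=r.sense();print(s["time_s"],np.round(s["wrist_force"],1));print(job.finish_job())
E
```

```text
31.7 [ 0.4 -0.2 -1. ]
the job is handed in; nothing more can be done
None
```

I took the cover off first, then lifted out the cartridge, and both now lie in the tray. I handed the job in at 31.7 s of the 51 s allowed.

- **Cover:** I squeezed the tabs with the gripper's fixed 30 N until both were at their stops (37 mm over the outside). I then drew the cover off along the face normal, and the wrist force showed little more than the cover's own weight.
- **Cartridge:** I gripped it by its rib at about 8.5 mm and drew it out the same way.
- **Setting down:** The moves can't tilt the tool, so each part came away still sloping at 27°. I touched its low edge to the tray floor, pivoted it level in the grip, and pressed until it stopped. That took about 13 N for the cover and 28 N for the cartridge; then I let go.

The last pictures from both cameras show cover and cartridge flat, square and clear of the tray walls, with tabs and rib up and the tabs sprung out. By eye, the bystanders are where they were. The gripper is clear of everything, and the wrist reads about 1 N.

**Checks that disagreed:**
- The cartridge lies about 4 mm nearer the front of the tray than my estimate.
- The arm drifted up to about 14 mm sideways and 3° in tilt during moves. I corrected the sideways drift each time before touching anything. The tilt was still about 2.5° when I gripped the rib, which caused no trouble.

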